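Fetch the sharpening stone from behind the oil can and the paste jar

TASK

The sharpening stone lies at the back of the white tray, behind the oil can and the jar. First move the can and the jar out of the way and stand both on the bare metal plate; then lay the stone, grey side up, in the wooden stone holder, centred between the two steel stops and in line with them; only then put the can and the jar back, each upright in the tray exactly where it stood at the start. Set everything down without dropping it, never tip the can or the jar over, and leave the knife, the honing steel and the brush alone.

Things in the scene. Friction and masses are not known exactly. Their poses are not given: they have to be found in the camera images.
- can_center (a point): Oil can: bare steel cylinder 54 mm across and 66 mm high, with a cone and a short brass nozzle on top, 90 mm high in all, about 0.22 kg. It stands upright in the tray, in front of the stone, beside the jar. This point is on its axis, 45 mm above its underside (half-way up); z is up along the axis. Grip the cylinder, 20 to 60 mm above its underside.
- jar_center (a point): Jar of polishing paste: amber glass with a paper band and a black lid, a plain cylinder 60 mm across and 80 mm high, about 0.3 kg. It stands upright in the tray, in front of the stone, beside the can (either may be the left one; their axes are about 95 to 110 mm apart). This point is on its axis, 40 mm above its underside (half-way up); z is up along the axis.
- stone_center (a point): Sharpening stone: block 50 mm (x) by 150 mm (y, its long axis) by 30 mm (z), grey top layer on a reddish bottom layer, about 0.4 kg. It lies flat in the tray on the far side of the can and the jar, its long side about 4 to 28 mm from them, so that there is no room for a gripper until they are gone. This point is its centre, 15 mm above its underside. Either way round is right.
- tray: Shallow white plastic tray, fixed to the bench: 250 mm (x) by 290 mm (y), walls 5 mm thick and 30 mm high, inner floor 5 mm above the bench. Origin: centre of its underside. Its x axis points from the can and the jar towards the stone; the can and the jar stand side by side along its y axis.
- plate: Flat bare metal plate, the side area where the can and the jar wait, fixed to the bench on one side of the tray (left or right): 220 mm (x) by 150 mm (y) by 4 mm thick, empty at the start. Origin: centre of its underside; its top is 4 mm higher.
- holder_seat (a point): Stone holder, fixed to the bench on the other side of the tray: flat wooden base 66 mm (x) by 210 mm (y, its long axis), its top 20 mm above the bench, with a steel stop 14 mm high at each end; 174 mm free between the stops, so the 150 mm stone has 12 mm to spare at each end; no walls along the long sides. This point is the centre of the base's top, z up. The seated stone's centre is 15 mm above it and its long axis is along y.
- knife: Bystander, leave alone: kitchen knife with a blue handle, 320 mm long, 18 mm high, lying flat on the left, beyond the plate or holder. Origin: on the bench under the joint of handle and blade; blade to +x.
- steelrod: Bystander, leave alone: honing steel, round rod with a black handle, 375 mm long, 28 mm high, lying on the right, beyond the plate or holder. Origin: on the bench under the guard; rod to +x.
- brush: Bystander, leave alone: wooden brass-bristle brush, 200 mm (x) by 32 mm (y), 39 mm high, lying between the robot and the tray, bristles down. Origin: centre of its underside.
Mind the look-alikes: they are no part of the job. There is more than one size of the part that bears jar_center; the job needs the largest.

How it is judged:
By the outcome, as a careful person would: the job done as asked, in the order asked, and still so for the second after the job is handed in, with the robot touching nothing.
It also fails if it takes over 118 s, if anything falls off the work surface, if the arm or the gripper's body presses on something with over 40 N, if the wrist force passes 120 N, or if a joint passes its speed limit or range.

ROBOT

A 6-joint arm with a two-finger parallel gripper is mounted at the origin on the work surface. World frame = base frame: x ahead of the robot, y to its left, z up, the work surface at z = 0. Lengths are in m, angles in rad, forces in N, time in s.
With the tool pointing down it reaches from about 0.35 to 0.775 m from the base axis. Payload 7.3 kg.
Tool frame: the origin (TCP) lies at the very end of the fingers, on their centre line; the grasp point (between the pads) lies arm.grip_point_offset behind it (arm.grip_point_offset is the distance from the TCP to the grasp point, in m); z points along the fingers, y is the direction in which the jaws open and shut (so a half turn about z gives the same grasp; the last joint's range is limited). The gripper opens to 92 mm and grips with 3 to 60 N. Pads are 19 mm wide; open, the fingers measure 130 mm over their backs; the gripper's body (75 mm by 190 mm) begins 47 mm behind the grasp point.
Start: joints at [1.024, 0.342, 1.524, -0, 1.275, -0.146], TCP at [0.205, 0.483, 0.227] pointing down, gripper open.
Joint ranges: [-2.53, 2.53], [-0.77, 2.02], [0.04, 2.7], [-1, 4.14], [0.28, 2.66], [-3.11, 3.11]. Speed limits (rad/s): [2.57, 2.57, 3.14, 3.14, 3.14, 3.14].

INTERFACE

Orientations are given as a rotation vector (axis times angle).
In Python, from station import arm gives the robot as it stands.
- The arm moves only by the shell command python3 -m creep 'ROWS' [OPENING] [FORCE]. ROWS is JSON, a list of rows, each an object of numbers: "dx", "dy", "dz": the shift along the world's x, y, z in cm; "ax", "ay", "az": the turn, a rotation vector about the world's x, y, z in degrees. In form: [{"dx": .., "dy": .., "dz": .., "ax": .., "ay": .., "az": ..}, ...]. A call has 1 to 20 rows; each row shifts and turns the commanded pose from where the row before left it; what a row does not reach is not made up. A row lasts 1/12 s, in which the tool goes at most 41.7 mm and 7.16 degrees, less where a joint would pass 70% of its speed; a pose out of reach is approached as far as the arm can. A call is refused whole if a number of a shift passes 4.17 or a number of a turn 7.16, either way. A call with a gripper value outside its range is refused whole. OPENING is the finger opening in cm, from 0 to 9.18, set as the call begins (- or left out, the last holds). The fingers move at their own pace and stop on an object; FORCE is the grip in N (left out, the last holds). Time passes only in rows, so rows that do not move let the fingers close. It gives the time, the measured TCP pose, the force and the opening at its end, in the units of the state.
- arm.sense(): the state, without advancing time (a new reading comes with each control period).
- arm.snapshot(name): name is "scene" or "top"; returns a dict with "pixels" (480x640x3 uint8, blue, green, red), "camera_matrix" (3x3 intrinsics, pixels), "T" (4x4, takes a point from camera to world coordinates). Camera axes: x right, y down, z forward; pixel columns grow to the right and rows downward; lengths in m; the calibration is good to about 2 mm. A picture is of the moment at which its call begins. There is no depth.
- arm.job_done(): hands the job in, once; it reports no verdict.
Trained networks look in a picture, given as the dict that the camera call returned (one of the last four; its "shot" number tells which), for a name from the list of things; names that differ only in an ending like _2 or _b are one class to them, and where a whole thing is asked for, a point or a joint stands for the part that bears it (a point fixed in the world has none). Each returns a list of dicts, best first, with "conf" (0 to 1); they miss things now and then, are a little off and sometimes report something else, mostly with a low value. They report only what shows in the picture. A call takes as long as a camera call. They do not tell look-alikes from the thing itself.
- arm.spot_in(target, picture): "centre" ([x, y, z] in m, in world coordinates, good to about 4 mm: the middle of the surface that is visible of it).
The state is a dict: "clock": time; "q": joint angles; "joint_vel": joint speeds; "effort": joint torques, N m; "position": TCP position; "ee_rot": TCP orientation; "force": force on the tool from outside, world axes, zero at the start; "torque": the same for the moment, N m; "finger_gap": finger opening in m.
Only numpy, scipy, OpenCV 4.12 (cv2) and the standard library are available. Lean on these libraries where they do the work, as an engineer would, in place of code of your own. Each camera call takes 0.05 s, during which the arm holds its last target.

## Working session

There is one attempt and no reset: what is moved stays moved. The work goes in short steps, Python scripts to look and compute and a shell command to move; the robot and the scene stay as the last step left them, time stands still between calls to the robot, and variables do not carry over. Pictures are saved under pics/ and viewed, and the job is handed in when it is done.

```bash
ls; mkdir -p pics; python3 - <<'E'
from station import arm
import cv2
print(arm.sense(), arm.grip_point_offset)
for n in ("scene","top"):
    p=arm.snapshot(n); cv2.imwrite(f"pics/{n}0.png",p["pixels"])
    print(n,p["camera_matrix"].tolist(),p["T"].round(4).tolist(),p["shot"])
    for t in ["can_center","jar_center","stone_center","tray","plate","holder_seat","knife","steelrod","brush"]:
        print(t,[(round(d["conf"],2),[round(float(v),4) for v in d["centre"]]) for d in arm.spot_in(t,p)])
E
```

```text
pics
{'clock': 0.0, 'q': array([ 1.02398959e+00,  3.42718149e-01,  1.52508230e+00,  1.50970157e-05,
        1.27542162e+00, -1.45992892e-01]), 'joint_vel': array([-5.44544103e-05,  1.31623708e-03, -2.11835491e-03,  2.26349718e-04,
        7.70887010e-04, -1.17430582e-03]), 'effort': array([ 1.47888662e-03, -4.31261730e+01, -2.44221926e+01,  7.17221992e-02,
        5.59725228e-02, -1.92728317e-04]), 'position': array([0.20457617, 0.48301846, 0.22602458]), 'ee_rot': array([-6.25284738e-01, -3.07815801e+00,  2.39931934e-03]), 'force': array([ 0.04262025,  0.24898828, -0.02761363]), 'torque': array([ 0.02072612, -0.00740938, -0.03069303]), 'finger_gap': 0.09180798366948831} 0.0188
scene [[448.4980068755024, 0.0, 322.9456189016533], [0.0, 448.4980068755024, 239.61665896158084], [0.0, 0.0, 1.0]] [[0.0269, 0.8246, -0.5651, 1.0239], [0.9995, -0.0146, 0.0263, -0.0204], [0.0134, -0.5656, -0.8246, 0.7885], [0.0, 0.0, 0.0, 1.0]] 1
can_center [(0.7, [0.5901, -0.0878, 0.0678]), (0.35, [0.6563, 0.3753, 0.0108])]
jar_center [(0.94, [0.5731, 0.0112, 0.0904]), (0.91, [0.5536, 0.177, 0.0582]), (0.63, [
[... 361 characters left out ...]
op [[439.0886143355632, 0.0, 317.943080301335], [0.0, 439.0886143355632, 245.326066136202], [0.0, 0.0, 1.0]] [[0.018, -0.9959, 0.0887, 0.4238], [-0.9998, -0.0176, 0.0059, 0.0079], [-0.0043, -0.0888, -0.996, 1.0571], [0.0, 0.0, 0.0, 1.0]] 2
can_center [(0.68, [0.5715, -0.0893, 0.0763])]
jar_center [(0.89, [0.434, 0.1605, 0.0573]), (0.87, [0.5377, 0.1777, 0.052]), (0.68, [0.5593, 0.012, 0.0895])]
stone_center [(0.8, [0.6355, -0.0352, 0.0374])]
tray [(0.97, [0.599, -0.0386, 0.0028])]
plate [(0.76, [0.4751, 0.3219, 0.003]), (0.6, [0.6346, -0.0348, 0.0311])]
holder_seat []
knife [(0.85, [0.6535, 0.3816, 0.0066])]
steelrod [(0.92, [0.6578, -0.3438, 0.0269])]
brush [(0.91, [0.3905, 0.019, 0.0398])]
```

View pics/scene0.png

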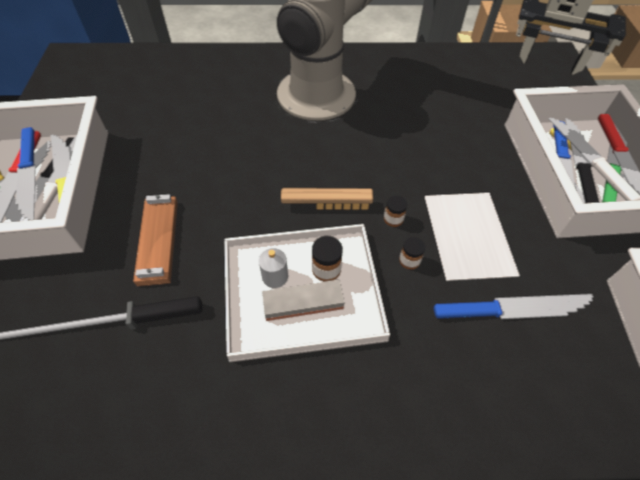

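View pics/top0.png

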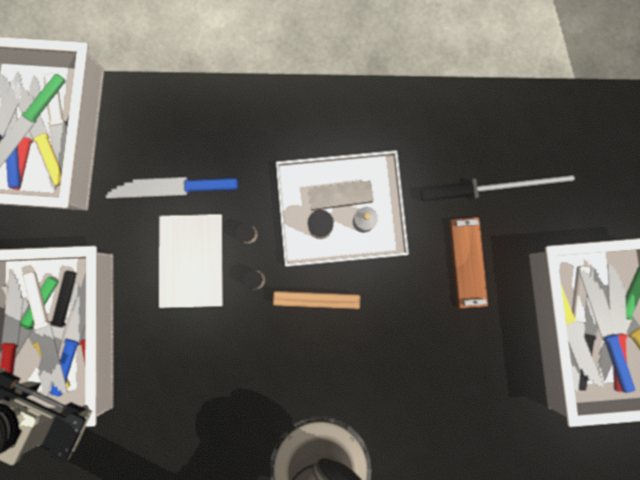

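The tray is in the middle (scene px ~305,290), with the can at (273,268), the big jar at (327,258) and the stone behind them at (303,300). The plate is on the left at (470,235) and the holder on the right at (156,240). Two small look-alike jars stand at (395,212) and (412,253). I'll zoom in to measure these.

```bash
python3 - <<'E'
import cv2
def crop(f,x,y,w,h,s,o):
    im=cv2.imread(f)[y:y+h,x:x+w]; cv2.imwrite(o,cv2.resize(im,None,fx=s,fy=s,interpolation=cv2.INTER_CUBIC))
crop("pics/scene0.png",215,220,180,140,4.4,"pics/a1.png")
crop("pics/top0.png",265,140,150,130,4.6,"pics/a2.png")
crop("pics/scene0.png",120,185,80,110,5.4,"pics/a3.png")
crop("pics/top0.png",440,205,60,110,5.4,"pics/a4.png")
E
```

```text
(no output)
```

View pics/a1.png

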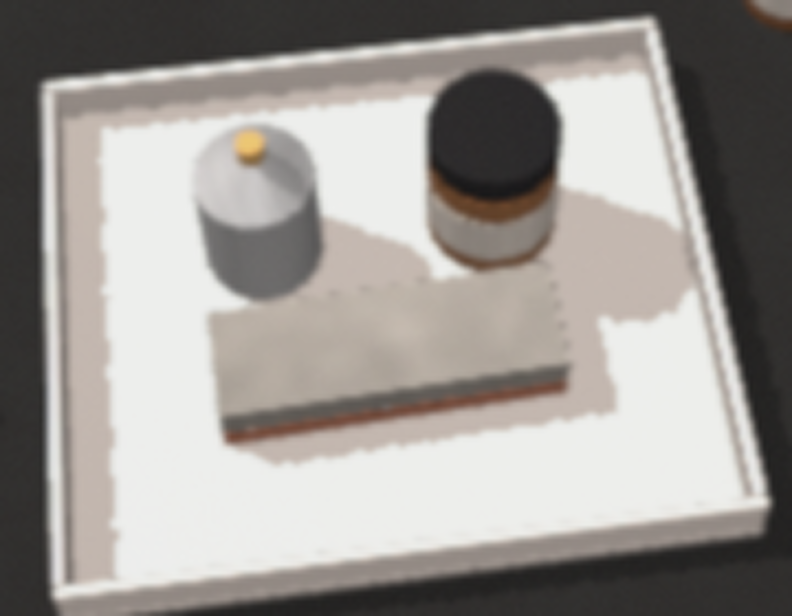

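View pics/a2.png

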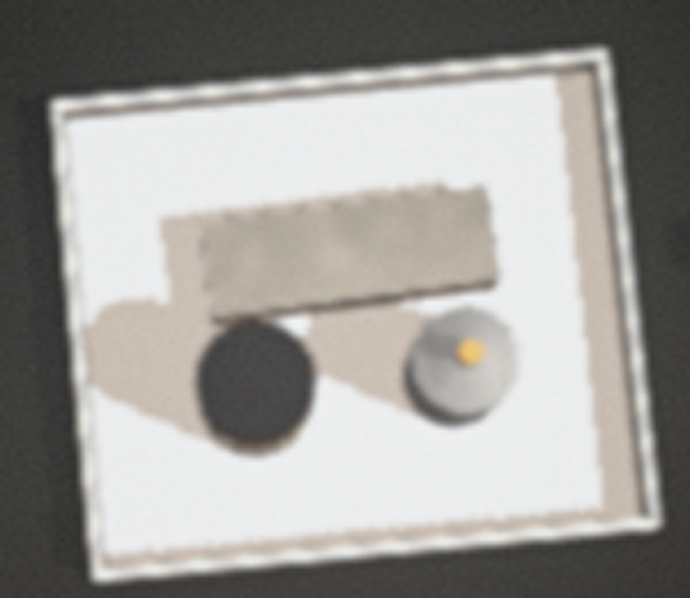

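View pics/a3.png

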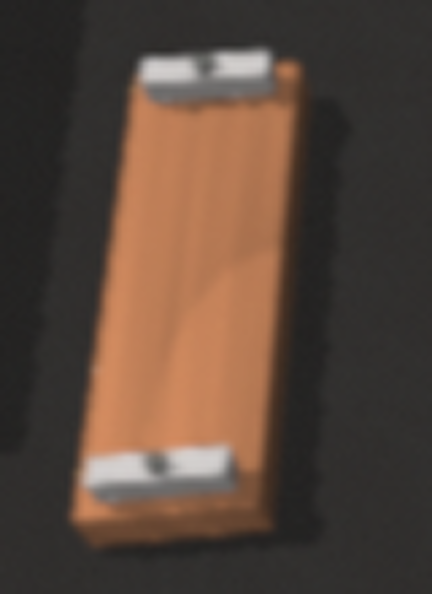

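View pics/a4.png

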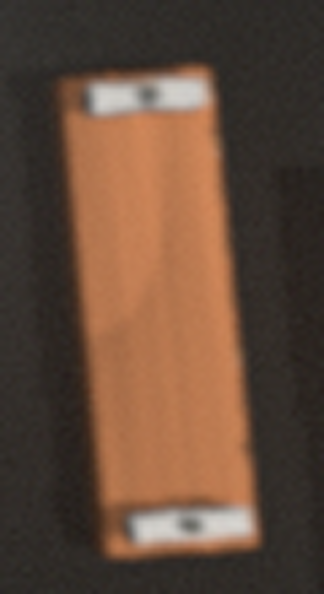

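```bash
cat > vis.py <<'E'
import numpy as np, cv2
from scipy.optimize import least_squares
from scipy.ndimage import map_coordinates, gaussian_filter
def proj(P,cam):
    T=cam["T"];c=(np.asarray(P)-T[:3,3])@T[:3,:3]; K=cam["camera_matrix"]
    return np.c_[c[:,0]/c[:,2]*K[0,0]+K[0,2], c[:,1]/c[:,2]*K[1,1]+K[1,2]]
def tf(P,x,y,a):
    c,s=np.cos(a),np.sin(a); P=np.asarray(P,float)
    return np.c_[x+c*P[:,0]-s*P[:,1], y+s*P[:,0]+c*P[:,1], P[:,2]]
def rect(lx,ly,z):
    return [[-lx/2,-ly/2,z],[lx/2,-ly/2,z],[lx/2,ly/2,z],[-lx/2,ly/2,z]]
def circ(r,z,n=72):
    t=np.arange(n)*2*np.pi/n
    return np.c_[r*np.cos(t),r*np.sin(t),0*t+z].tolist()
def sample(poly,step=1.0):
    out=[];nr=[]
    for a,b in zip(poly,np.roll(poly,-1,0)):
        L=np.linalg.norm(b-a); n=max(1,int(L/step)); d=(b-a)/max(L,1e-9)
        for k in range(n):
            out.append(a+(b-a)*(k+.5)/n); nr.append([-d[1],d[0]])
    return np.array(out),np.array(nr)
def fit(models,cams,x0,rot=True,rad=5,iters=12,mask=None,chan=None,hull=True):
    """models: dict camname -> 3D points whose projected hull is the outline"""
    x=np.array(x0,float)
    G={n:gaussian_filter(cams[n]["pixels"].astype(float),(0.7,0.7,0)) for n in models}
    for it in range(iters):
        r=rad if it<iters//2 else 2.0
        rows=[]; 
        for n,P in models.items():
            h=cv2.convexHull(proj(tf(P,*x),cams[n]).astype(np.float32))[:,0].astype(float)
            s,nr=sample(h)
            ks=np.arange(-r-.5,r+.75,0.25)
            pts=s[:,None]+nr[:,None]*ks[None,:,None]
            v=np.stack([map_coordinates(G[n][:,:,c],[pts[...,1],pts[...,0]],order=1,mode='nearest') for c in range(3)],-1)
            g=np.linalg.norm(np.gradient(v,axis=1),axis=-1)[:,2:-2]; kk=ks[2:-2]
            i=g.argmax(1); ok=(g.max(1)>4)
            if mask and n in mask: ok&=mask[n](s)
            rows.append((n,s,nr,kk[i],ok))
        def res(p,full=False):
            out=[]
            for n,s,nr,k,ok in rows:
                # outline motion approximated by re-hull: nearest signed distance along normal
                h=cv2.convexHull(proj(tf(models[n],*p),cams[n]).astype(np.float32))
                t=(s+nr*k[:,None])[ok]
                out.append([cv2.pointPolygonTest(h,(float(a),float(b)),True) for a,b in t])
            return out if full else np.concatenate(out)
        f=lambda p: res(np.r_[p,x[2]] if not rot else p)
        sol=least_squares(f,x if rot else x[:2],loss='soft_l1',f_scale=0.5,diff_step=1e-3,x_scale=[.01,.01,.05][:3 if rot else 2])
        x=sol.x if rot else np.r_[sol.x,x[2]]
    rr=res(x,True)
    return x,{r[0]:(len(q),round(float(np.median(np.abs(q))),2)) for r,q in zip(rows,rr)}
def overlay(cam,items,x0,y0,w,h,s,out):
    im=cv2.resize(cam["pixels"][y0:y0+h,x0:x0+w],None,fx=s,fy=s,interpolation=cv2.INTER_CUBIC)
    for P,x,col in items:
        h_=cv2.convexHull(proj(tf(P,*x),cam).astype(np.float32))[:,0]
        q=((h_-[x0,y0]+.5)*s-.5)
        cv2.polylines(im,[np.round(q).astype(int)],True,col,1,cv2.LINE_AA)
    cv2.imwrite(out,im)
STONE=rect(.05,.15,.035)+rect(.05,.15,.005)
STONET=rect(.05,.15,.035)
JAR=lambda z:circ(.03,z)+circ(.03,z+.08)
CAN=lambda z:circ(.027,z)+circ(.027,z+.066)
HOLD=rect(.066,.21,.02)
HOLDB=rect(.066,.21,.02)+rect(.066,.21,0)
TRAY=rect(.25,.29,.03)
PLATE=rect(.22,.15,.004)
E
cat > m1.py <<'E'
from vis import *
from station import arm
import pickle
cams={n:arm.snapshot(n) for n in("scene","top")}
pickle.dump(cams,open("cams0.pkl","wb"))
init=dict(jar=(.557,.011,0),can=(.567,-.09,0),stone=(.628,-.035,.09),hold=(.477,-.343,1.65),tray=(.59,-.04,.09),plate=(.475,.322,0))
mods=dict(jar=JAR(.005),can=CAN(.005),stone=STONET,hold=HOLD,tray=TRAY,plate=PLATE)
R={}
for k,x0 in init.items():
    for ns in(("scene","top"),("scene",),("top",)):
        x,r=fit({n:mods[k] for n in ns},cams,x0,rot=k not in("jar","can"))
        print(k,ns,x.round(4),r)
        if len(ns)==2:R[k]=x
pickle.dump(R,open("R.pkl","wb"))
it=[(mods[k],R[k],(0,255,0)) for k in R]
overlay(cams["scene"],it,215,220,180,140,4.4,"pics/b1.png")
overlay(cams["top"],it,265,140,150,130,4.6,"pics/b2.png")
overlay(cams["scene"],it,120,185,80,110,5.4,"pics/b3.png")
overlay(cams["top"],it,440,205,60,110,5.4,"pics/b4.png")
E
python3 m1.py; python3 -c "
import cv2,numpy as np
a=[cv2.resize(cv2.imread(f'pics/b{i}.png'),(390,300) if i<3 else (390,300)) for i in (1,2)]
b=[cv2.copyMakeBorder(i,0,max(0,594-i.shape[0]),0,0,0) for i in (cv2.imread('pics/b3.png'),cv2.imread('pics/b4.png'))]
cv2.imwrite('pics/b34.png',np.hstack(b))"
```

```text
jar ('scene', 'top') [0.5619 0.0092 0.    ] {'scene': (114, 0.5), 'top': (80, 0.75)}
jar ('scene',) [0.56  0.009 0.   ] {'scene': (114, 0.74)}
jar ('top',) [0.5639 0.0101 0.    ] {'top': (80, 0.5)}
can ('scene', 'top') [ 0.5759 -0.094   0.    ] {'scene': (106, 0.5), 'top': (81, 0.5)}
can ('scene',) [ 0.574  -0.0945  0.    ] {'scene': (106, 0.5)}
can ('top',) [ 0.5776 -0.0935  0.    ] {'top': (81, 0.5)}
stone ('scene', 'top') [ 0.6352 -0.0374  0.1408] {'scene': (157, 0.25), 'top': (152, 1.25)}
stone ('scene',) [ 0.635  -0.0377  0.1473] {'scene': (158, 0.25)}
stone ('top',) [ 0.6382 -0.0363  0.1121] {'top': (150, 0.88)}
hold ('scene', 'top') [ 0.4813 -0.3437  1.6583] {'scene': (213, 0.25), 'top': (233, 0.25)}
hold ('scene',) [ 0.4676 -0.3452  1.6579] {'scene': (216, 0.25)}
hold ('top',) [ 0.4827 -0.3432  1.659 ] {'top': (233, 0.25)}
tray ('scene', 'top') [ 0.6052 -0.0402  0.1122] {'scene': (534, 0.25), 'top': (452, 0.5)}
tray ('scene',) [ 0.6047 -0.0404  0.1127] {'scene': (534, 0.25)}
tray ('top',) [ 0.6067 -0.0398  0.1119] {'top': (452, 0.5)}
plate ('scene', 'top') [0.476  0.32   0.0446] {'scene': (312, 0.25), 'top': (305, 0.25)}
plate ('scene',) [0.4754 0.3193 0.0447] {'scene': (310, 0.5)}
plate ('top',) [0.4766 0.3209 0.0469] {'top': (305, 0.25)}
```

View pics/b1.png

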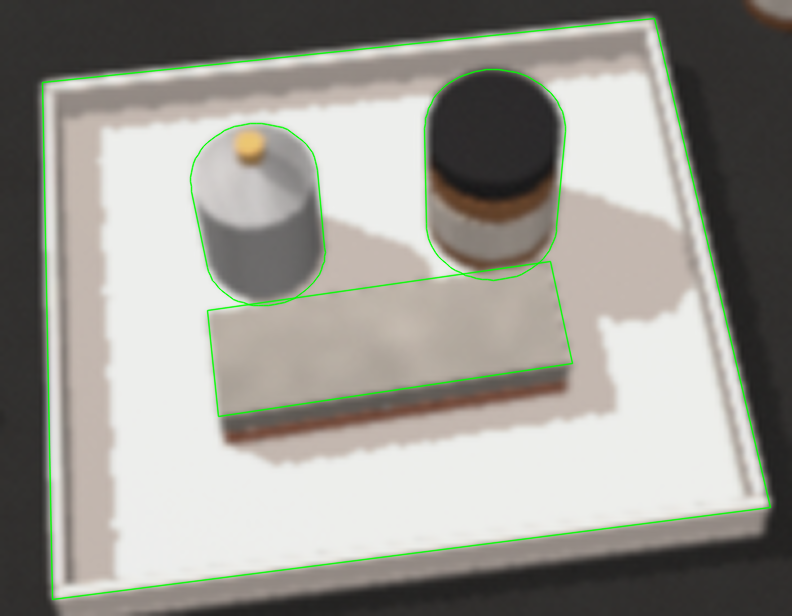

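View pics/b2.png

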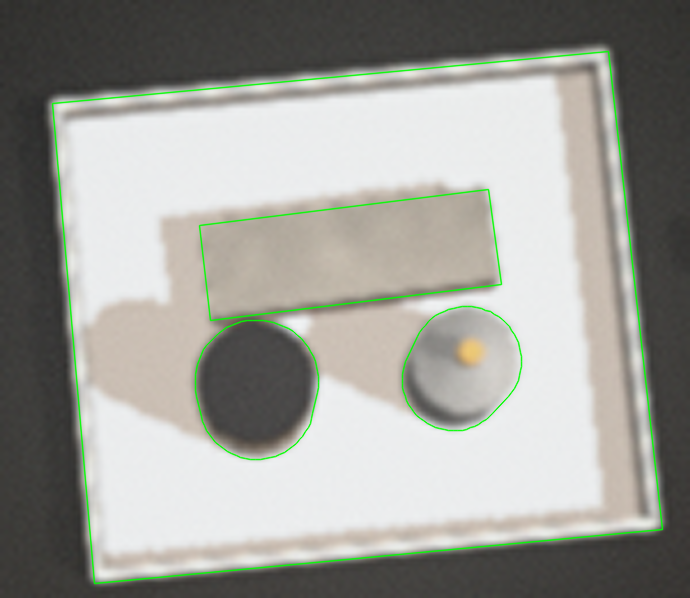

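View pics/b34.png

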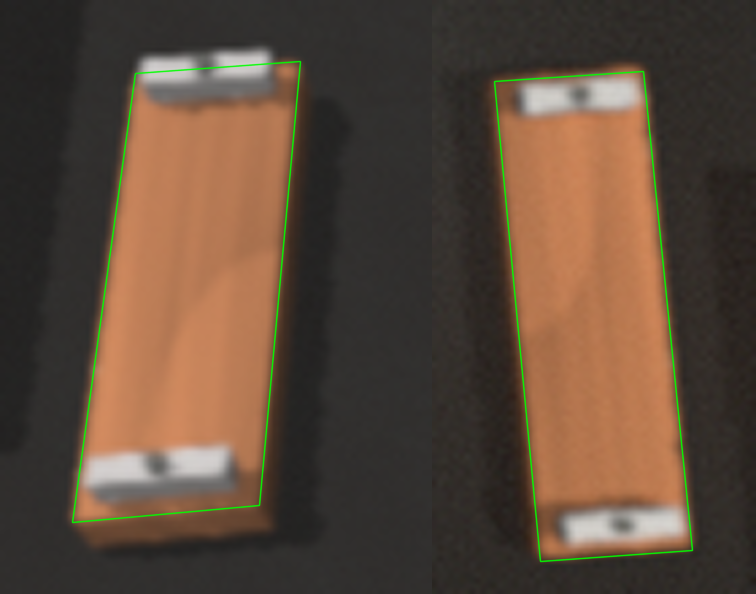

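Measured poses:

| Object | Pose |
|---|---|
| Can | (0.576, -0.094) |
| Jar | (0.562, 0.009) |
| Stone, already grey side up | (0.636, -0.037), yaw about 7.5° |
| Holder | (0.481, -0.344), long axis about 5° from world x |
| Plate | (0.476, 0.320) |

I'll move the can first, with the jaws along the can–jar line.

```bash
python3 -m creep '[{"dx":0.9,"dy":-1.5,"az":1.5},{"dx":1.9,"dy":-2.9,"az":1.5},{"dx":1.9,"dy":-2.9,"az":1.5},{"dx":1.9,"dy":-2.9,"az":1.5},{"dx":1.9,"dy":-2.9,"az":1.5},{"dx":1.9,"dy":-2.9,"az":1.5},{"dx":1.9,"dy":-2.9,"az":1.5},{"dx":1.9,"dy":-2.9,"az":1.5},{"dx":1.9,"dy":-2.9,"az":1.5},{"dx":1.9,"dy":-2.9,"az":1.5},{"dx":1.9,"dy":-2.9,"az":1.5},{"dx":1.9,"dy":-2.9,"az":1.5},{"dx":1.9,"dy":-2.9,"az":1.5},{"dx":1.9,"dy":-2.9,"az":1.5},{"dx":1.9,"dy":-2.9,"az":1.5},{"dx":1.9,"dy":-2.9,"az":1.5},{"dx":1.9,"dy":-2.9,"az":1.5},{"dx":1.9,"dy":-2.9,"az":1.5},{"dx":1.9,"dy":-2.9,"az":1.5},{"dx":1.9,"dy":-2.9,"az":1.5}]' 8 30; cat > st.py <<'E'
from station import arm
import numpy as np
from scipy.spatial.transform import Rotation as R
s=arm.sense(); m=R.from_rotvec(s["ee_rot"]).as_matrix()
print("t %.2f"%s["clock"],"pos",(s["position"]*1000).round(1),"jaw deg %.2f"%np.degrees(np.arctan2(m[1,1],m[0,1])),"z",m[:,2].round(4),"F",s["force"].round(1),"gap %.1f"%(s["finger_gap"]*1000),"q6 %.2f"%s["q"][5])
E
python3 st.py
```

```text
t 1.10 pos [204.8 483.4 226.7] jaw deg 67.04 z [ 1.e-04  1.e-04 -1.e+00] F [-0.6 -0.2  0.1] gap 92.0 q6 -0.15$[0]: bad value
```

```bash
python3 -m creep '[{"dx":0.9,"dy":-1.5,"dz":0,"ax":0,"ay":0,"az":1.5}]' 8 30; python3 st.py
```

```text
clock: 1.18
position: [0.213, 0.4698, 0.2267]
ee_rot: [-0.582, -3.087, -0.002]
force: [-0.1, -0.4, -0.4]
finger_gap: 0.0884
t 1.18 pos [213.  469.8 226.7] jaw deg 68.63 z [-3.0e-04  1.4e-03 -1.0e+00] F [-0.1 -0.4 -0.4] gap 88.4 q6 -0.20
```

```bash
python3 -m creep '[{"dx":1.9,"dy":-2.9,"dz":0,"ax":0,"ay":0,"az":1.5},{"dx":1.9,"dy":-2.9,"dz":0,"ax":0,"ay":0,"az":1.5},{"dx":1.9,"dy":-2.9,"dz":0,"ax":0,"ay":0,"az":1.5},{"dx":1.9,"dy":-2.9,"dz":0,"ax":0,"ay":0,"az":1.5},{"dx":1.9,"dy":-2.9,"dz":0,"ax":0,"ay":0,"az":1.5},{"dx":1.9,"dy":-2.9,"dz":0,"ax":0,"ay":0,"az":1.5},{"dx":1.9,"dy":-2.9,"dz":0,"ax":0,"ay":0,"az":1.5},{"dx":1.9,"dy":-2.9,"dz":0,"ax":0,"ay":0,"az":1.5},{"dx":1.9,"dy":-2.9,"dz":0,"ax":0,"ay":0,"az":1.5},{"dx":1.9,"dy":-2.9,"dz":0,"ax":0,"ay":0,"az":1.5},{"dx":1.9,"dy":-2.9,"dz":0,"ax":0,"ay":0,"az":1.5},{"dx":1.9,"dy":-2.9,"dz":0,"ax":0,"ay":0,"az":1.5},{"dx":1.9,"dy":-2.9,"dz":0,"ax":0,"ay":0,"az":1.5},{"dx":1.9,"dy":-2.9,"dz":0,"ax":0,"ay":0,"az":1.5},{"dx":1.9,"dy":-2.9,"dz":0,"ax":0,"ay":0,"az":1.5},{"dx":1.9,"dy":-2.9,"dz":0,"ax":0,"ay":0,"az":1.5},{"dx":1.9,"dy":-2.9,"dz":0,"ax":0,"ay":0,"az":1.5},{"dx":1.9,"dy":-2.9,"dz":0,"ax":0,"ay":0,"az":1.5},{"dx":1.9,"dy":-2.9,"dz":0,"ax":0,"ay":0,"az":1.5},{"dx":0,"dy":-1.1,"dz":0,"ax":0,"ay":0,"az":0}]'; python3 st.py
```

```text
clock: 2.85
position: [0.5771, -0.0976, 0.2261]
ee_rot: [-0.191, 3.134, -0.002]
force: [-1.3, -0.1, 0.3]
finger_gap: 0.08
t 2.85 pos [577.1 -97.6 226.1] jaw deg 96.96 z [ 0.0014 -0.0013 -1.    ] F [-1.3 -0.1  0.3] gap 80.0 q6 -1.99
```

```bash
python3 -m creep '[{"dx":0,"dy":0,"dz":0,"ax":0,"ay":0,"az":0},{"dx":0,"dy":0,"dz":0,"ax":0,"ay":0,"az":0},{"dx":0,"dy":0,"dz":0,"ax":0,"ay":0,"az":0}]' ; python3 st.py
```

```text
clock: 3.1
position: [0.5742, -0.0923, 0.2268]
ee_rot: [0.193, -3.135, -0.001]
force: [0.0, -0.4, 0.2]
finger_gap: 0.0799
t 3.10 pos [574.2 -92.3 226.8] jaw deg 97.06 z [-5.e-04  8.e-04 -1.e+00] F [ 0.  -0.4  0.2] gap 79.9 q6 -1.99
```

```bash
python3 -m creep '[{"dx":0.2,"dy":-0.2,"dz":-1.5,"ax":0,"ay":0,"az":0},{"dx":0,"dy":0,"dz":-2.5,"ax":0,"ay":0,"az":0},{"dx":0,"dy":0,"dz":-2.5,"ax":0,"ay":0,"az":0},{"dx":0,"dy":0,"dz":-2.5,"ax":0,"ay":0,"az":0},{"dx":0,"dy":0,"dz":-1.5,"ax":0,"ay":0,"az":0},{"dx":0,"dy":0,"dz":0,"ax":0,"ay":0,"az":0},{"dx":0,"dy":0,"dz":0,"ax":0,"ay":0,"az":0}]' ; python3 st.py; cat > pic.py <<'E'
import sys,cv2
from station import arm
n,x,y,w,h,s,o=sys.argv[1:8]
x,y,w,h=map(int,(x,y,w,h)); p=arm.snapshot(n)
cv2.imwrite("pics/"+o,cv2.resize(p["pixels"][y:y+h,x:x+w],None,fx=float(s),fy=float(s),interpolation=cv2.INTER_CUBIC))
E
python3 pic.py scene 200 180 200 150 4 c1.png
```

```text
clock: 3.68
position: [0.5764, -0.0941, 0.1219]
ee_rot: [0.195, -3.135, -0.001]
force: [0.0, -0.1, 0.4]
finger_gap: 0.08
t 3.68 pos [576.4 -94.1 121.9] jaw deg 97.12 z [-1.e-03  6.e-04 -1.e+00] F [ 0.  -0.1  0.4] gap 80.0 q6 -1.99
```

View pics/c1.png

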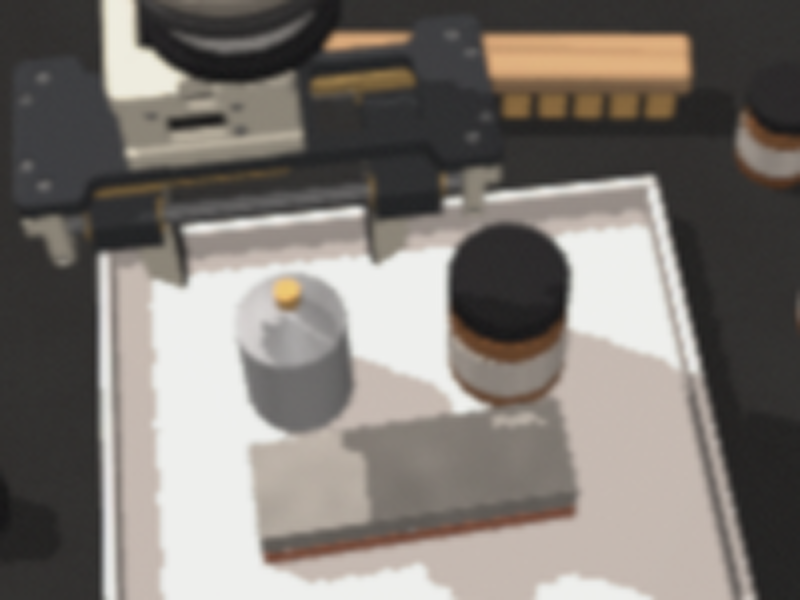

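The fingertips, at about (183,280) and (378,260) in the crop, straddle the can, whose nozzle is at (288,292). I'll descend and grip.

```bash
python3 -m creep '[{"dx":0,"dy":0,"dz":-1.5,"ax":0,"ay":0,"az":0},{"dx":0,"dy":0,"dz":-2,"ax":0,"ay":0,"az":0},{"dx":0,"dy":0,"dz":-2,"ax":0,"ay":0,"az":0},{"dx":0,"dy":0,"dz":-1.5,"ax":0,"ay":0,"az":0},{"dx":0,"dy":0,"dz":-1.3,"ax":0,"ay":0,"az":0},{"dx":0,"dy":0,"dz":0,"ax":0,"ay":0,"az":0},{"dx":0,"dy":0,"dz":0,"ax":0,"ay":0,"az":0}]' ; python3 st.py;  python3 -m creep '[{"dx":0,"dy":0,"dz":0,"ax":0,"ay":0,"az":0},{"dx":0,"dy":0,"dz":0,"ax":0,"ay":0,"az":0}]' 6.4 ; python3 st.py; python3 -m creep '[{"dx":0,"dy":0,"dz":0,"ax":0,"ay":0,"az":0},{"dx":0,"dy":0,"dz":0,"ax":0,"ay":0,"az":0},{"dx":0,"dy":0,"dz":0,"ax":0,"ay":0,"az":0},{"dx":0,"dy":0,"dz":0,"ax":0,"ay":0,"az":0},{"dx":0,"dy":0,"dz":0,"ax":0,"ay":0,"az":0},{"dx":0,"dy":0,"dz":0,"ax":0,"ay":0,"az":0}]' 3 25; python3 st.py
```

```text
clock: 4.32
position: [0.5774, -0.0954, 0.0399]
ee_rot: [-0.193, 3.134, -0.001]
force: [1.1, 0.0, -0.6]
finger_gap: 0.08
t 4.32 pos [577.4 -95.4  39.9] jaw deg 97.06 z [ 1.3e-03 -2.0e-04 -1.0e+00] F [ 1.1  0.  -0.6] gap 80.0 q6 -1.99
clock: 4.48
position: [0.5779, -0.0957, 0.0405]
ee_rot: [-0.193, 3.133, -0.002]
force: [0.5, 0.4, -0.4]
finger_gap: 0.0712
t 4.48 pos [577.9 -95.7  40.5] jaw deg 97.05 z [ 3.e-03 -8.e-04 -1.e+00] F [ 0.5  0.4 -0.4] gap 71.2 q6 -1.99
clock: 4.98
position: [0.5771, -0.0954, 0.0394]
ee_rot: [-0.193, 3.135, 0.0]
force: [-0.3, 1.8, 6.2]
finger_gap: 0.0536
t 4.98 pos [577.1 -95.4  39.4] jaw deg 97.03 z [ 8.e-04  2.e-04 -1.e+00] F [-0.3  1.8  6.2] gap 53.6 q6 -1.99
```

```bash
python3 -m creep '[{"dx":0,"dy":0,"dz":0.5,"ax":0,"ay":0,"az":0},{"dx":0,"dy":0,"dz":1.5,"ax":0,"ay":0,"az":0},{"dx":0,"dy":0,"dz":2.5,"ax":0,"ay":0,"az":0},{"dx":0,"dy":0,"dz":2.5,"ax":0,"ay":0,"az":0},{"dx":0,"dy":0,"dz":2.5,"ax":0,"ay":0,"az":0},{"dx":0,"dy":0,"dz":2.5,"ax":0,"ay":0,"az":0},{"dx":0,"dy":0,"dz":2.5,"ax":0,"ay":0,"az":0},{"dx":0,"dy":0,"dz":1.5,"ax":0,"ay":0,"az":0},{"dx":0,"dy":0,"dz":0,"ax":0,"ay":0,"az":0}]' ; python3 st.py; python3 -m creep '[{"dx":-0.4,"dy":1.3,"dz":0,"ax":0,"ay":0,"az":0},{"dx":-0.9,"dy":2.3,"dz":0,"ax":0,"ay":0,"az":0},{"dx":-1,"dy":2.6,"dz":0,"ax":0,"ay":0,"az":0},{"dx":-1,"dy":2.6,"dz":0,"ax":0,"ay":0,"az":0},{"dx":-1,"dy":2.6,"dz":0,"ax":0,"ay":0,"az":0},{"dx":-1,"dy":2.6,"dz":0,"ax":0,"ay":0,"az":0},{"dx":-1,"dy":2.6,"dz":0,"ax":0,"ay":0,"az":0},{"dx":-1,"dy":2.6,"dz":0,"ax":0,"ay":0,"az":0},{"dx":-1,"dy":2.6,"dz":0,"ax":0,"ay":0,"az":0},{"dx":-1,"dy":2.6,"dz":0,"ax":0,"ay":0,"az":0},{"dx":-1,"dy":2.6,"dz":0,"ax":0,"ay":0,"az":0},{"dx":-1,"dy":2.6,"dz":0,"ax":0,"ay":0,"az":0},{"dx":-1,"dy":2.6,"dz":0,"ax":0,"ay":0,"az":0},{"dx":-1,"dy":2.6,"dz":0,"ax":0,"ay":0,"az":0},{"dx":-0.9,"dy":2.6,"dz":0,"ax":0,"ay":0,"az":0},{"dx":-0.6,"dy":2.6,"dz":0,"ax":0,"ay":0,"az":0},{"dx":-0.4,"dy":1.6,"dz":0,"ax":0,"ay":0,"az":0},{"dx":0,"dy":0,"dz":0,"ax":0,"ay":0,"az":0},{"dx":0,"dy":0,"dz":0,"ax":0,"ay":0,"az":0},{"dx":0,"dy":0,"dz":0,"ax":0,"ay":0,"az":0}]'; python3 st.py
```

```text
clock: 5.73
position: [0.5783, -0.0962, 0.2024]
ee_rot: [-0.192, 3.13, -0.004]
force: [1.1, 0.3, -1.7]
finger_gap: 0.0533
t 5.73 pos [578.3 -96.2 202.4] jaw deg 97.03 z [ 0.0061 -0.0021 -1.    ] F [ 1.1  0.3 -1.7] gap 53.3 q6 -1.99
clock: 7.4
position: [0.4241, 0.3197, 0.1975]
ee_rot: [0.193, -3.133, 0.002]
force: [0.4, -0.2, -3.0]
finger_gap: 0.0534
t 7.40 pos [424.1 319.7 197.5] jaw deg 97.05 z [-0.0021 -0.0016 -1.    ] F [ 0.4 -0.2 -3. ] gap 53.4 q6 -1.19
```

```bash
python3 -m creep '[{"dx":0,"dy":0,"dz":-1.5,"ax":0,"ay":0,"az":0},{"dx":0,"dy":0,"dz":-2.5,"ax":0,"ay":0,"az":0},{"dx":0,"dy":0,"dz":-2.5,"ax":0,"ay":0,"az":0},{"dx":0,"dy":0,"dz":-2.5,"ax":0,"ay":0,"az":0},{"dx":0,"dy":0,"dz":-2.5,"ax":0,"ay":0,"az":0},{"dx":0,"dy":0,"dz":-2,"ax":0,"ay":0,"az":0},{"dx":0,"dy":0,"dz":-1,"ax":0,"ay":0,"az":0},{"dx":0,"dy":0,"dz":-0.8,"ax":0,"ay":0,"az":0},{"dx":0,"dy":0,"dz":-0.4,"ax":0,"ay":0,"az":0},{"dx":0,"dy":0,"dz":0,"ax":0,"ay":0,"az":0},{"dx":0,"dy":0,"dz":0,"ax":0,"ay":0,"az":0}]' ; python3 st.py; python3 -m creep '[{"dx":0,"dy":0,"dz":-0.2,"ax":0,"ay":0,"az":0},{"dx":0,"dy":0,"dz":-0.1,"ax":0,"ay":0,"az":0},{"dx":0,"dy":0,"dz":0,"ax":0,"ay":0,"az":0},{"dx":0,"dy":0,"dz":0,"ax":0,"ay":0,"az":0}]'; python3 st.py
```

```text
clock: 8.32
position: [0.4254, 0.3205, 0.0425]
ee_rot: [-0.192, 3.134, 0.001]
force: [-0.4, 0.4, -1.6]
finger_gap: 0.0535
t 8.32 pos [425.4 320.5  42.5] jaw deg 97.02 z [ 1.2e-03  7.0e-04 -1.0e+00] F [-0.4  0.4 -1.6] gap 53.5 q6 -1.19
clock: 8.65
position: [0.4249, 0.3205, 0.0391]
ee_rot: [-0.193, 3.135, 0.001]
force: [-0.1, 0.6, -1.9]
finger_gap: 0.0534
t 8.65 pos [424.9 320.5  39.1] jaw deg 97.04 z [ 6.e-04  4.e-04 -1.e+00] F [-0.1  0.6 -1.9] gap 53.4 q6 -1.19
```

```bash
python3 -m creep '[{"dx":0,"dy":0,"dz":-0.1,"ax":0,"ay":0,"az":0},{"dx":0,"dy":0,"dz":0,"ax":0,"ay":0,"az":0},{"dx":0,"dy":0,"dz":0,"ax":0,"ay":0,"az":0}]'; python3 st.py
```

```text
clock: 8.9
position: [0.425, 0.3206, 0.0384]
ee_rot: [-0.193, 3.135, 0.001]
force: [-2.4, -0.2, 6.6]
finger_gap: 0.0536
t 8.90 pos [425.  320.6  38.4] jaw deg 97.04 z [ 8.e-04  5.e-04 -1.e+00] F [-2.4 -0.2  6.6] gap 53.6 q6 -1.19
```

```bash
python3 -m creep '[{"dx":0,"dy":0,"dz":0,"ax":0,"ay":0,"az":0},{"dx":0,"dy":0,"dz":0,"ax":0,"ay":0,"az":0},{"dx":0,"dy":0,"dz":0,"ax":0,"ay":0,"az":0},{"dx":0,"dy":0,"dz":0,"ax":0,"ay":0,"az":0},{"dx":0,"dy":0,"dz":1.1,"ax":0,"ay":0,"az":0},{"dx":0,"dy":0,"dz":2.5,"ax":0,"ay":0,"az":0},{"dx":0,"dy":0,"dz":2.5,"ax":0,"ay":0,"az":0},{"dx":0,"dy":0,"dz":2.5,"ax":0,"ay":0,"az":0},{"dx":0,"dy":0,"dz":2.5,"ax":0,"ay":0,"az":0},{"dx":0,"dy":0,"dz":2.5,"ax":0,"ay":0,"az":0},{"dx":0,"dy":0,"dz":2.5,"ax":0,"ay":0,"az":0}]' 8; python3 st.py;python3 -m creep '[{"dx":1,"dy":-2,"dz":0,"ax":0,"ay":0,"az":0},{"dx":1.3,"dy":-3,"dz":0,"ax":0,"ay":0,"az":0},{"dx":1.3,"dy":-3,"dz":0,"ax":0,"ay":0,"az":0},{"dx":1.3,"dy":-3,"dz":0,"ax":0,"ay":0,"az":0},{"dx":1.3,"dy":-3,"dz":0,"ax":0,"ay":0,"az":0},{"dx":1.3,"dy":-3,"dz":0,"ax":0,"ay":0,"az":0},{"dx":1.3,"dy":-3,"dz":0,"ax":0,"ay":0,"az":0},{"dx":1.3,"dy":-3,"dz":0,"ax":0,"ay":0,"az":0},{"dx":1.3,"dy":-3,"dz":0,"ax":0,"ay":0,"az":0},{"dx":1.3,"dy":-3,"dz":0,"ax":0,"ay":0,"az":0},{"dx":1,"dy":-2.1,"dz":0,"ax":0,"ay":0,"az":0},{"dx":0,"dy":0,"dz":-3,"ax":0,"ay":0,"az":0},{"dx":0,"dy":0,"dz":-3,"ax":0,"ay":0,"az":0},{"dx":0,"dy":0,"dz":-1,"ax":0,"ay":0,"az":0},{"dx":0,"dy":0,"dz":0,"ax":0,"ay":0,"az":0},{"dx":0,"dy":0,"dz":0,"ax":0,"ay":0,"az":0},{"dx":0,"dy":0,"dz":0,"ax":0,"ay":0,"az":0}]'; python3 st.py; python3 pic.py scene 200 180 200 150 4 c2.png;python3 pic.py scene 380 160 180 130 4 c3.png
```

```text
clock: 9.82
position: [0.4246, 0.3203, 0.1999]
ee_rot: [0.193, -3.136, -0.0]
force: [0.8, 0.1, -0.8]
finger_gap: 0.0798
t 9.82 pos [424.6 320.3 199.9] jaw deg 97.04 z [-1.e-04  0.e+00 -1.e+00] F [ 0.8  0.1 -0.8] gap 79.8 q6 -1.19
clock: 11.23
position: [0.5628, 0.0096, 0.1304]
ee_rot: [-0.193, 3.133, -0.001]
force: [0.5, 0.3, -0.0]
finger_gap: 0.0798
t 11.23 pos [562.8   9.6 130.4] jaw deg 97.07 z [ 2.7e-03 -2.0e-04 -1.0e+00] F [ 0.5  0.3 -0. ] gap 79.8 q6 -1.81
```

View pics/c2.png

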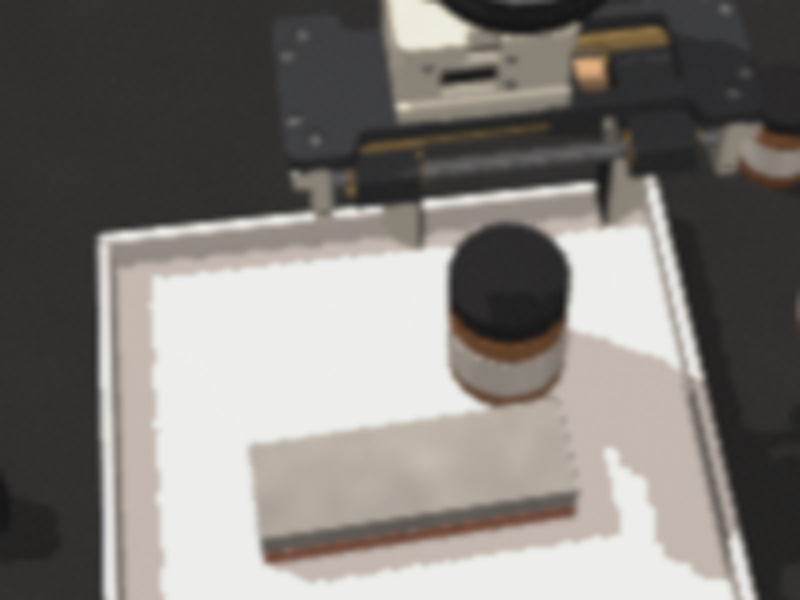

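View pics/c3.png

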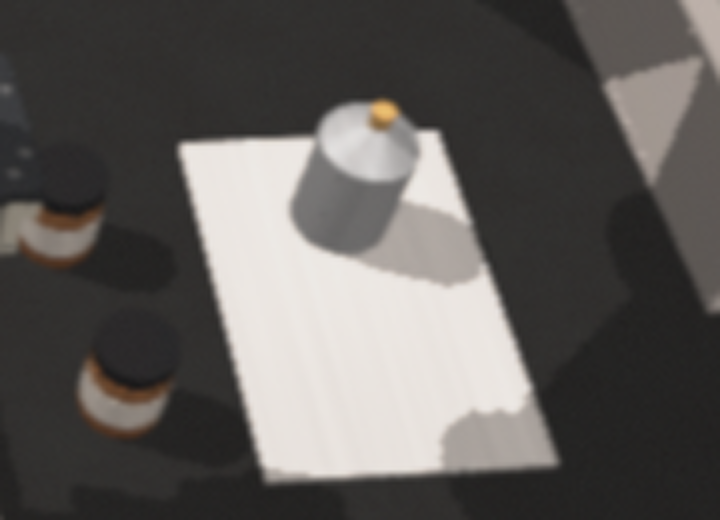

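The can stands upright on the plate, at (355,180) in the plate crop. The fingers straddle the big jar, whose lid is at (508,280). I'll descend and grip.

```bash
python3 -m creep '[{"dx":0,"dy":0,"dz":-1.5,"ax":0,"ay":0,"az":0},{"dx":0,"dy":0,"dz":-2.5,"ax":0,"ay":0,"az":0},{"dx":0,"dy":0,"dz":-2.5,"ax":0,"ay":0,"az":0},{"dx":0,"dy":0,"dz":-1.5,"ax":0,"ay":0,"az":0},{"dx":0,"dy":0,"dz":-1.3,"ax":0,"ay":0,"az":0},{"dx":0,"dy":0,"dz":0,"ax":0,"ay":0,"az":0},{"dx":0,"dy":0,"dz":0,"ax":0,"ay":0,"az":0}]' ; python3 st.py; python3 -m creep '[{"dx":0,"dy":0,"dz":0,"ax":0,"ay":0,"az":0},{"dx":0,"dy":0,"dz":0,"ax":0,"ay":0,"az":0},{"dx":0,"dy":0,"dz":0,"ax":0,"ay":0,"az":0},{"dx":0,"dy":0,"dz":0,"ax":0,"ay":0,"az":0},{"dx":0,"dy":0,"dz":0,"ax":0,"ay":0,"az":0},{"dx":0,"dy":0,"dz":0,"ax":0,"ay":0,"az":0}]' 4 30; python3 st.py
```

```text
clock: 11.92
position: [0.5622, 0.0095, 0.0363]
ee_rot: [-0.193, 3.135, 0.0]
force: [-0.0, 0.1, 0.8]
finger_gap: 0.0796
t 11.92 pos [562.2   9.5  36.3] jaw deg 97.05 z [ 4.e-04  0.e+00 -1.e+00] F [-0.   0.1  0.8] gap 79.6 q6 -1.81
clock: 12.42
position: [0.5624, 0.0095, 0.0367]
ee_rot: [-0.193, 3.134, 0.0]
force: [-1.1, 1.2, 5.6]
finger_gap: 0.0596
t 12.42 pos [562.4   9.5  36.7] jaw deg 97.03 z [ 1.6e-03  1.0e-04 -1.0e+00] F [-1.1  1.2  5.6] gap 59.6 q6 -1.81
```

```bash
python3 -m creep '[{"dx":0,"dy":0,"dz":0.5,"ax":0,"ay":0,"az":0},{"dx":0,"dy":0,"dz":1.5,"ax":0,"ay":0,"az":0},{"dx":0,"dy":0,"dz":2.5,"ax":0,"ay":0,"az":0},{"dx":0,"dy":0,"dz":2.5,"ax":0,"ay":0,"az":0},{"dx":0,"dy":0,"dz":2.5,"ax":0,"ay":0,"az":0},{"dx":0,"dy":0,"dz":2.5,"ax":0,"ay":0,"az":0},{"dx":0,"dy":0,"dz":2.5,"ax":0,"ay":0,"az":0},{"dx":0,"dy":0,"dz":1.5,"ax":0,"ay":0,"az":0},{"dx":0,"dy":0,"dz":0,"ax":0,"ay":0,"az":0}]' ; python3 st.py; python3 -m creep '[{"dx":0,"dy":1.3,"dz":0,"ax":0,"ay":0,"az":0},{"dx":-0.3,"dy":2.3,"dz":0,"ax":0,"ay":0,"az":0},{"dx":-0.3,"dy":2.6,"dz":0,"ax":0,"ay":0,"az":0},{"dx":-0.3,"dy":2.6,"dz":0,"ax":0,"ay":0,"az":0},{"dx":-0.3,"dy":2.6,"dz":0,"ax":0,"ay":0,"az":0},{"dx":-0.3,"dy":2.6,"dz":0,"ax":0,"ay":0,"az":0},{"dx":-0.3,"dy":2.6,"dz":0,"ax":0,"ay":0,"az":0},{"dx":-0.3,"dy":2.6,"dz":0,"ax":0,"ay":0,"az":0},{"dx":-0.3,"dy":2.6,"dz":0,"ax":0,"ay":0,"az":0},{"dx":-0.3,"dy":2.6,"dz":0,"ax":0,"ay":0,"az":0},{"dx":0,"dy":2.6,"dz":0,"ax":0,"ay":0,"az":0},{"dx":0,"dy":2.6,"dz":0,"ax":0,"ay":0,"az":0},{"dx":0,"dy":1.5,"dz":0,"ax":0,"ay":0,"az":0},{"dx":0,"dy":0,"dz":0,"ax":0,"ay":0,"az":0},{"dx":0,"dy":0,"dz":0,"ax":0,"ay":0,"az":0},{"dx":0,"dy":0,"dz":0,"ax":0,"ay":0,"az":0}]'; python3 st.py;  python3 -m creep '[{"dx":0,"dy":0,"dz":-1.5,"ax":0,"ay":0,"az":0},{"dx":0,"dy":0,"dz":-2.5,"ax":0,"ay":0,"az":0},{"dx":0,"dy":0,"dz":-2.5,"ax":0,"ay":0,"az":0},{"dx":0,"dy":0,"dz":-2.5,"ax":0,"ay":0,"az":0},{"dx":0,"dy":0,"dz":-2.5,"ax":0,"ay":0,"az":0},{"dx":0,"dy":0,"dz":-2,"ax":0,"ay":0,"az":0},{"dx":0,"dy":0,"dz":-1,"ax":0,"ay":0,"az":0},{"dx":0,"dy":0,"dz":-0.8,"ax":0,"ay":0,"az":0},{"dx":0,"dy":0,"dz":-0.4,"ax":0,"ay":0,"az":0},{"dx":0,"dy":0,"dz":0,"ax":0,"ay":0,"az":0},{"dx":0,"dy":0,"dz":-0.2,"ax":0,"ay":0,"az":0},{"dx":0,"dy":0,"dz":0,"ax":0,"ay":0,"az":0},{"dx":0,"dy":0,"dz":-0.1,"ax":0,"ay":0,"az":0},{"dx":0,"dy":0,"dz":0,"ax":0,"ay":0,"az":0},{"dx":0,"dy":0,"dz":0,"ax":0,"ay":0,"az":0}]' ; python3 st.py; python3 -m creep '[{"dx":0,"dy":0,"dz":-0.1,"ax":0,"ay":0,"az":0},{"dx":0,"dy":0,"dz":0,"ax":0,"ay":0,"az":0},{"dx":0,"dy":0,"dz":0,"ax":0,"ay":0,"az":0}]'; python3 st.py
```

```text
clock: 13.17
position: [0.5633, 0.0092, 0.1992]
ee_rot: [-0.192, 3.13, -0.002]
force: [-0.2, 0.4, -3.2]
finger_gap: 0.0594
t 13.17 pos [563.3   9.2 199.2] jaw deg 97.04 z [ 6.e-03 -8.e-04 -1.e+00] F [-0.2  0.4 -3.2] gap 59.4 q6 -1.81
clock: 14.5
position: [0.5344, 0.3196, 0.1946]
ee_rot: [0.192, -3.134, 0.002]
force: [-0.0, -0.5, -1.3]
finger_gap: 0.0596
t 14.50 pos [534.4 319.6 194.6] jaw deg 97.03 z [-0.0019 -0.0014 -1.    ] F [-0.  -0.5 -1.3] gap 59.6 q6 -1.28
clock: 15.75
position: [0.535, 0.3205, 0.0362]
ee_rot: [-0.193, 3.135, 0.001]
force: [0.1, 0.9, -3.3]
finger_gap: 0.0596
t 15.75 pos [535.  320.5  36.2] jaw deg 97.04 z [ 7.e-04  4.e-04 -1.e+00] F [ 0.1  0.9 -3.3] gap 59.6 q6 -1.28
clock: 16.0
position: [0.5351, 0.3206, 0.0358]
ee_rot: [-0.193, 3.135, 0.001]
force: [-2.4, -1.0, 5.6]
finger_gap: 0.0598
t 16.00 pos [535.1 320.6  35.8] jaw deg 97.04 z [ 1.e-03  5.e-04 -1.e+00] F [-2.4 -1.   5.6] gap 59.8 q6 -1.28
```

```bash
python3 -m creep '[{"dx":0,"dy":0,"dz":0,"ax":0,"ay":0,"az":0},{"dx":0,"dy":0,"dz":0,"ax":0,"ay":0,"az":0},{"dx":0,"dy":0,"dz":0,"ax":0,"ay":0,"az":0},{"dx":0,"dy":0,"dz":0,"ax":0,"ay":0,"az":0},{"dx":0,"dy":0,"dz":1.1,"ax":0,"ay":0,"az":0},{"dx":0,"dy":0,"dz":2.5,"ax":0,"ay":0,"az":0},{"dx":0,"dy":0,"dz":2.5,"ax":0,"ay":0,"az":0},{"dx":0,"dy":0,"dz":2.5,"ax":0,"ay":0,"az":0},{"dx":0,"dy":0,"dz":2.5,"ax":0,"ay":0,"az":0},{"dx":0,"dy":0,"dz":2.5,"ax":0,"ay":0,"az":0},{"dx":0,"dy":0,"dz":2.5,"ax":0,"ay":0,"az":0}]' 8; python3 st.py
cat > m2.py <<'E'
from vis import *
from station import arm
import pickle
cams={n:arm.snapshot(n) for n in("scene","top")}
pickle.dump(cams,open("cams1.pkl","wb"))
for m,nm in((STONET,"top face"),(STONE,"hull")):
  for ns in(("scene","top"),("scene",),("top",)):
    x,r=fit({n:m for n in ns},cams,(.6355,-.037,.12),rad=3)
    print(nm,ns,x.round(4),r)
    if len(ns)==2: X=x
for n in cams: overlay(cams[n],[(STONE,X,(0,255,0))],*( (255,270,100,60) if n=="scene" else (295,170,90,50)),7.5,f"pics/d_{n}.png")
cv2.imwrite("pics/d_full.png",cams["scene"]["pixels"])
E
python3 m2.py
```

```text
clock: 16.92
position: [0.5347, 0.3204, 0.1979]
ee_rot: [-0.193, 3.135, 0.001]
force: [0.7, -0.0, -0.3]
finger_gap: 0.0803
t 16.92 pos [534.7 320.4 197.9] jaw deg 97.04 z [ 7.e-04  4.e-04 -1.e+00] F [ 0.7 -0.  -0.3] gap 80.3 q6 -1.28
top face ('scene', 'top') [ 0.6355 -0.0375  0.149 ] {'scene': (195, 0.25), 'top': (150, 1.47)}
top face ('scene',) [ 0.6356 -0.0378  0.1485] {'scene': (195, 0.26)}
top face ('top',) [ 0.6362 -0.0366  0.1306] {'top': (149, 1.63)}
hull ('scene', 'top') [ 0.6364 -0.0374  0.1468] {'scene': (207, 0.27), 'top': (151, 0.75)}
hull ('scene',) [ 0.6353 -0.0379  0.1494] {'scene': (206, 0.5)}
hull ('top',) [ 0.6389 -0.0363  0.1296] {'top': (150, 0.52)}
```

View pics/d_scene.png

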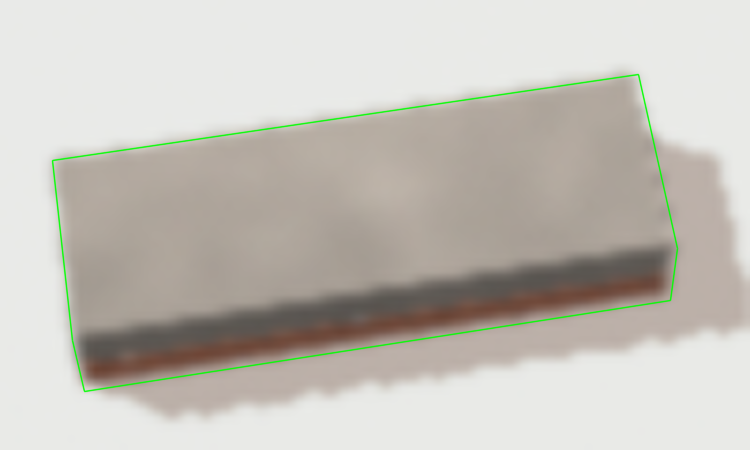

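View pics/d_top.png

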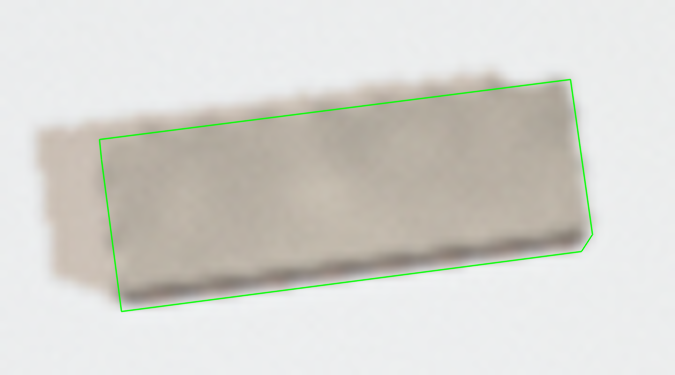

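View pics/d_full.png

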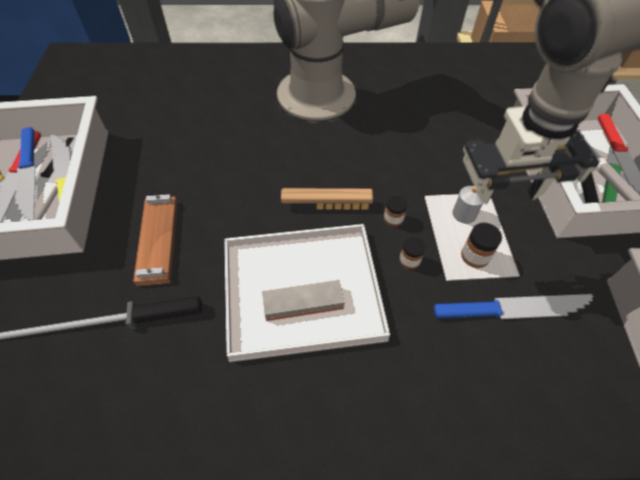

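Both are now standing on the plate: can at (467,205), jar at (483,245). The stone lies clear at (303,300), at (0.6365, -0.037) with yaw about 8°. Next I'll move over it.

```bash
python3 -m creep '[{"dx":0.7,"dy":-2.2,"dz":0,"ax":0,"ay":0,"az":-5.9},{"dx":0.7,"dy":-2.4,"dz":0,"ax":0,"ay":0,"az":-5.9},{"dx":0.7,"dy":-2.4,"dz":0,"ax":0,"ay":0,"az":-5.9},{"dx":0.7,"dy":-2.4,"dz":0,"ax":0,"ay":0,"az":-5.9},{"dx":0.7,"dy":-2.4,"dz":0,"ax":0,"ay":0,"az":-5.9},{"dx":0.7,"dy":-2.4,"dz":0,"ax":0,"ay":0,"az":-5.9},{"dx":0.7,"dy":-2.4,"dz":0,"ax":0,"ay":0,"az":-5.9},{"dx":0.7,"dy":-2.4,"dz":0,"ax":0,"ay":0,"az":-5.9},{"dx":0.7,"dy":-2.4,"dz":0,"ax":0,"ay":0,"az":-5.9},{"dx":0.7,"dy":-2.4,"dz":0,"ax":0,"ay":0,"az":-5.9},{"dx":0.7,"dy":-2.4,"dz":0,"ax":0,"ay":0,"az":-5.9},{"dx":0.7,"dy":-2.4,"dz":0,"ax":0,"ay":0,"az":-5.9},{"dx":0.7,"dy":-2.4,"dz":0,"ax":0,"ay":0,"az":-5.9},{"dx":0.7,"dy":-2.4,"dz":0,"ax":0,"ay":0,"az":-5.9},{"dx":0.35,"dy":-2.4,"dz":0,"ax":0,"ay":0,"az":-6.3},{"dx":0,"dy":0,"dz":0,"ax":0,"ay":0,"az":0},{"dx":0,"dy":0,"dz":0,"ax":0,"ay":0,"az":0},{"dx":0,"dy":0,"dz":0,"ax":0,"ay":0,"az":0}]'; python3 st.py; python3 -m creep '[{"dx":0,"dy":0,"dz":-2,"ax":0,"ay":0,"az":0},{"dx":0,"dy":0,"dz":-3,"ax":0,"ay":0,"az":0},{"dx":0,"dy":0,"dz":-3,"ax":0,"ay":0,"az":0},{"dx":0,"dy":0,"dz":-3,"ax":0,"ay":0,"az":0},{"dx":0,"dy":0,"dz":-2.5,"ax":0,"ay":0,"az":0},{"dx":0,"dy":0,"dz":-1.5,"ax":0,"ay":0,"az":0},{"dx":0,"dy":0,"dz":0,"ax":0,"ay":0,"az":0},{"dx":0,"dy":0,"dz":0,"ax":0,"ay":0,"az":0},{"dx":0,"dy":0,"dz":0,"ax":0,"ay":0,"az":0}]'; python3 st.py; python3 pic.py scene 200 180 200 150 4 e1.png
```

```text
clock: 18.52
position: [0.636, -0.037, 0.1955]
ee_rot: [-2.056, -2.374, -0.0]
force: [-1.0, 0.8, 0.3]
finger_gap: 0.0799
t 18.52 pos [636.  -37.  195.5] jaw deg 8.22 z [-7.e-04  7.e-04 -1.e+00] F [-1.   0.8  0.3] gap 79.9 q6 -0.32
clock: 19.27
position: [0.6371, -0.0369, 0.0472]
ee_rot: [2.055, 2.374, 0.002]
force: [-0.1, -0.7, 0.4]
finger_gap: 0.08
t 19.27 pos [637.1 -36.9  47.2] jaw deg 8.22 z [ 2.2e-03 -3.0e-04 -1.0e+00] F [-0.1 -0.7  0.4] gap 80.0 q6 -0.32
```

View pics/e1.png

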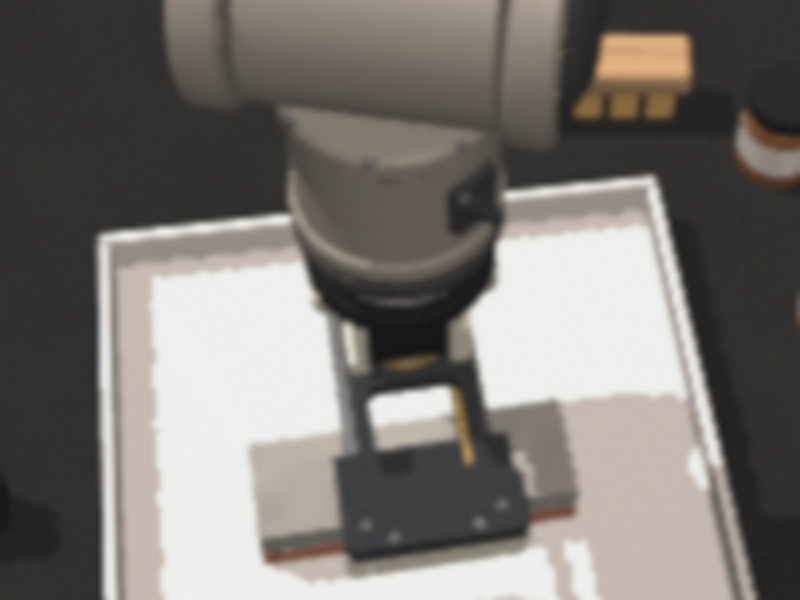

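The gripper sits over the middle of the stone, around (430,500) in the crop, with the jaws across it. I'll descend and grip.

```bash
python3 -m creep '[{"dx":0,"dy":0,"dz":-1.2,"ax":0,"ay":0,"az":0},{"dx":0,"dy":0,"dz":-1.2,"ax":0,"ay":0,"az":0},{"dx":0,"dy":0,"dz":-0.7,"ax":0,"ay":0,"az":0},{"dx":0,"dy":0,"dz":-0.3,"ax":0,"ay":0,"az":0},{"dx":0,"dy":0,"dz":0,"ax":0,"ay":0,"az":0},{"dx":0,"dy":0,"dz":0,"ax":0,"ay":0,"az":0},{"dx":0,"dy":0,"dz":0,"ax":0,"ay":0,"az":0}]'; python3 st.py; python3 -m creep '[{"dx":0,"dy":0,"dz":0,"ax":0,"ay":0,"az":0},{"dx":0,"dy":0,"dz":0,"ax":0,"ay":0,"az":0},{"dx":0,"dy":0,"dz":0,"ax":0,"ay":0,"az":0},{"dx":0,"dy":0,"dz":0,"ax":0,"ay":0,"az":0},{"dx":0,"dy":0,"dz":0,"ax":0,"ay":0,"az":0},{"dx":0,"dy":0,"dz":0,"ax":0,"ay":0,"az":0},{"dx":0,"dy":0,"dz":0,"ax":0,"ay":0,"az":0}]' 3 45; python3 st.py
```

```text
clock: 19.9
position: [0.6366, -0.0377, 0.012]
ee_rot: [2.058, 2.373, 0.001]
force: [0.3, -0.2, 0.5]
finger_gap: 0.0802
t 19.90 pos [636.6 -37.7  12. ] jaw deg 8.13 z [ 6.e-04 -1.e-04 -1.e+00] F [ 0.3 -0.2  0.5] gap 80.2 q6 -0.32
clock: 20.48
position: [0.6364, -0.0376, 0.0119]
ee_rot: [2.058, 2.373, 0.0]
force: [-0.8, 0.6, 1.1]
finger_gap: 0.0496
t 20.48 pos [636.4 -37.6  11.9] jaw deg 8.13 z [ 4.e-04 -0.e+00 -1.e+00] F [-0.8  0.6  1.1] gap 49.6 q6 -0.32
```

```bash
python3 - <<'E'
from vis import *
import pickle
cams=pickle.load(open("cams1.pkl","rb"))
x=(.482,-.3435,1.6585)
# rectified at given z: u along long axis (holder y) -115..115mm, v along holder x -45..45, 3px/mm
def rectify(cam,z,s=3):
    u=np.arange(-115,115,1/s)/1000; v=np.arange(-45,45,1/s)/1000
    U,V=np.meshgrid(u,v); P=tf(np.c_[V.ravel(),U.ravel(),0*U.ravel()+z],*x)
    p=proj(P,cam).astype(np.float32).reshape(*U.shape,2)
    return cv2.remap(cam["pixels"],p[...,0],p[...,1],cv2.INTER_CUBIC),u,v
ims=[]
for n in("top","scene"):
    for z in(.034,.02):
        im,u,v=rectify(cams[n],z)
        ims.append(im)
        if z==.034:
            # whiteness profile in centre band
            w=im.min(2).astype(float); band=(abs(v)<.022)
            pr=w[band].mean(0); g=np.gradient(gaussian_filter(pr,2)); 
            for side in(-1,1):
                m=(u*side>.075)
                print(n,"stop",side,"rise",(u[m][g[m].argmax()]*1000).round(1),"fall",(u[m][g[m].argmin()]*1000).round(1))
            uu=(abs(u)>.088)&(abs(u)<.1)
            for side in(-1,1):
                pv=w[:,uu&(u*side>0)].mean(1); gv=np.gradient(gaussian_filter(pv,2)); print("   across",(v[gv.argmax()]*1000).round(1),(v[gv.argmin()]*1000).round(1))
cv2.imwrite("pics/f1.png",np.vstack([cv2.resize(i,(690,145)) for i in ims]))
E
```

```text
top stop -1 rise -101.0 fall -87.3
top stop 1 rise 85.3 fall 98.7
   across -25.7 26.0
   across -26.7 25.7
scene stop -1 rise -98.3 fall -86.0
scene stop 1 rise 87.3 fall 101.0
   across -26.3 25.0
   across -26.3 24.7
```

View pics/f1.png

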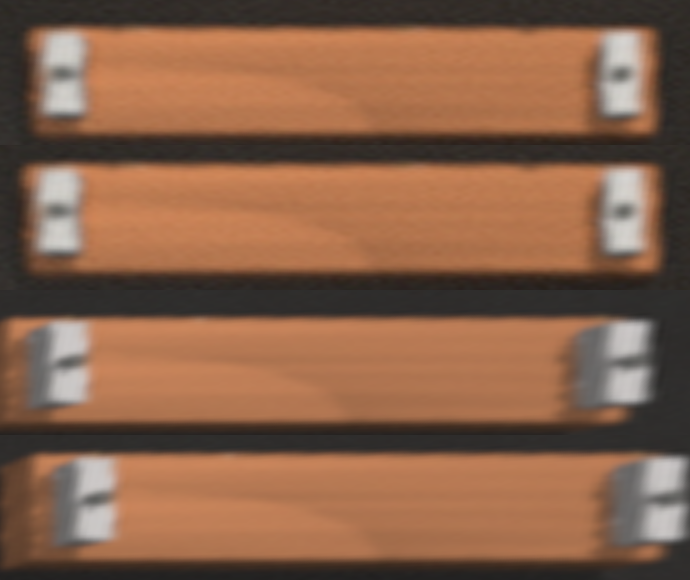

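```bash
python3 -m creep '[{"dx":0,"dy":0,"dz":0.5,"ax":0,"ay":0,"az":0},{"dx":0,"dy":0,"dz":1,"ax":0,"ay":0,"az":0},{"dx":0,"dy":0,"dz":2,"ax":0,"ay":0,"az":0},{"dx":0,"dy":0,"dz":2.5,"ax":0,"ay":0,"az":0},{"dx":0,"dy":0,"dz":2.5,"ax":0,"ay":0,"az":0},{"dx":0,"dy":0,"dz":2.5,"ax":0,"ay":0,"az":0},{"dx":0,"dy":0,"dz":1,"ax":0,"ay":0,"az":0},{"dx":0,"dy":0,"dz":0,"ax":0,"ay":0,"az":0}]'; python3 st.py; python3 -m creep '[{"dx":-0.45,"dy":-1.1,"dz":0,"ax":0,"ay":0,"az":2.9},{"dx":-1,"dy":-2,"dz":0,"ax":0,"ay":0,"az":5.8},{"dx":-1,"dy":-2,"dz":0,"ax":0,"ay":0,"az":5.8},{"dx":-1,"dy":-2,"dz":0,"ax":0,"ay":0,"az":5.8},{"dx":-1,"dy":-2,"dz":0,"ax":0,"ay":0,"az":5.8},{"dx":-1,"dy":-2,"dz":0,"ax":0,"ay":0,"az":5.8},{"dx":-1,"dy":-2,"dz":0,"ax":0,"ay":0,"az":5.8},{"dx":-1,"dy":-2,"dz":0,"ax":0,"ay":0,"az":5.8},{"dx":-1,"dy":-2,"dz":0,"ax":0,"ay":0,"az":5.8},{"dx":-1,"dy":-2,"dz":0,"ax":0,"ay":0,"az":5.8},{"dx":-1,"dy":-2,"dz":0,"ax":0,"ay":0,"az":5.8},{"dx":-1,"dy":-2,"dz":0,"ax":0,"ay":0,"az":5.8},{"dx":-1,"dy":-2,"dz":0,"ax":0,"ay":0,"az":5.8},{"dx":-1,"dy":-2,"dz":0,"ax":0,"ay":0,"az":5.8},{"dx":-1,"dy":-2,"dz":0,"ax":0,"ay":0,"az":5.8},{"dx":-1,"dy":-1.5,"dz":0,"ax":0,"ay":0,"az":2.8},{"dx":0,"dy":0,"dz":0,"ax":0,"ay":0,"az":0},{"dx":0,"dy":0,"dz":0,"ax":0,"ay":0,"az":0},{"dx":0,"dy":0,"dz":0,"ax":0,"ay":0,"az":0},{"dx":0,"dy":0,"dz":0,"ax":0,"ay":0,"az":0}]'; python3 st.py;python3 pic.py scene 80 150 180 140 4.4 g1.png
```

```text
clock: 21.15
position: [0.6379, -0.0378, 0.1352]
ee_rot: [2.055, 2.37, 0.005]
force: [-1.0, -0.5, -2.9]
finger_gap: 0.0496
t 21.15 pos [637.9 -37.8 135.2] jaw deg 8.14 z [ 0.006  -0.0011 -1.    ] F [-1.  -0.5 -2.9] gap 49.6 q6 -0.32
clock: 22.82
position: [0.4819, -0.3425, 0.131]
ee_rot: [0.138, -3.138, -0.002]
force: [0.3, 1.2, -2.6]
finger_gap: 0.0498
t 22.82 pos [ 481.9 -342.5  131. ] jaw deg 95.05 z [-9.0e-04  1.3e-03 -1.0e+00] F [ 0.3  1.2 -2.6] gap 49.8 q6 -2.41
```

View pics/g1.png

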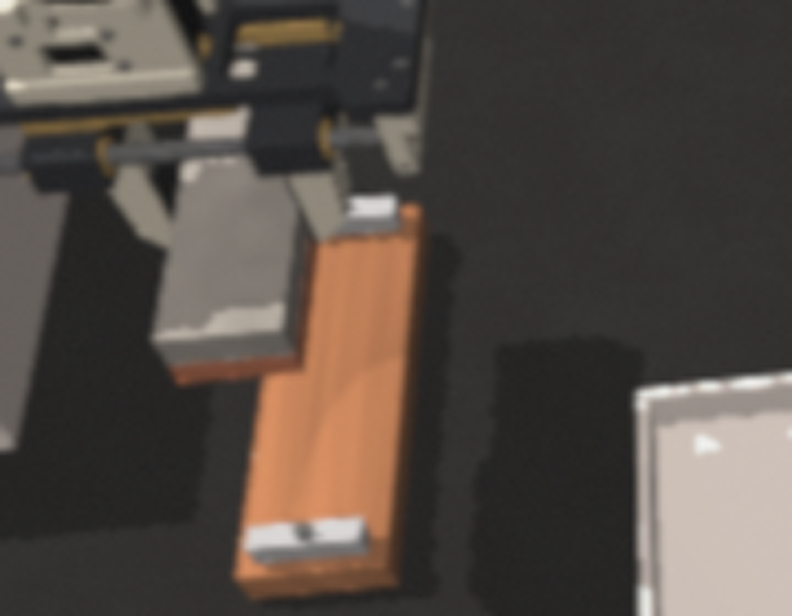

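The stone is level in the jaws with its grey side up. It's seen above the holder with some parallax, and the measured pose (482, -343 mm, 95.05°) matches the target. I'll lower it.

```bash
python3 -m creep '[{"dx":0,"dy":0,"dz":-1.2,"ax":0,"ay":0,"az":0},{"dx":0,"dy":0,"dz":-2.2,"ax":0,"ay":0,"az":0},{"dx":0,"dy":0,"dz":-2.2,"ax":0,"ay":0,"az":0},{"dx":0,"dy":0,"dz":-2,"ax":0,"ay":0,"az":0},{"dx":0,"dy":0,"dz":-1,"ax":0,"ay":0,"az":0},{"dx":0,"dy":0,"dz":-0.8,"ax":0,"ay":0,"az":0},{"dx":0,"dy":0,"dz":-0.6,"ax":0,"ay":0,"az":0},{"dx":0,"dy":0,"dz":0,"ax":0,"ay":0,"az":0},{"dx":0,"dy":0,"dz":0,"ax":0,"ay":0,"az":0},{"dx":0,"dy":0,"dz":0,"ax":0,"ay":0,"az":0},{"dx":0,"dy":0,"dz":0,"ax":0,"ay":0,"az":0}]'; python3 st.py; python3 -m creep '[{"dx":0,"dy":0,"dz":-0.2,"ax":0,"ay":0,"az":0},{"dx":0,"dy":0,"dz":-0.1,"ax":0,"ay":0,"az":0},{"dx":0,"dy":0,"dz":0,"ax":0,"ay":0,"az":0},{"dx":0,"dy":0,"dz":0,"ax":0,"ay":0,"az":0}]'; python3 st.py; python3 pic.py scene 100 160 120 140 4.2 g2.png; python3 pic.py top 420 195 100 130 4.2 g3.png
```

```text
clock: 23.78
position: [0.4823, -0.344, 0.0328]
ee_rot: [-0.138, 3.137, -0.002]
force: [-0.7, -0.9, -3.3]
finger_gap: 0.0499
t 23.78 pos [ 482.3 -344.    32.8] jaw deg 95.03 z [ 0.0014 -0.0012 -1.    ] F [-0.7 -0.9 -3.3] gap 49.9 q6 -2.41
clock: 24.12
position: [0.4818, -0.3435, 0.0287]
ee_rot: [0.138, -3.138, -0.0]
force: [0.1, 0.5, -3.1]
finger_gap: 0.0496
t 24.12 pos [ 481.8 -343.5   28.7] jaw deg 95.04 z [-1.e-04  2.e-04 -1.e+00] F [ 0.1  0.5 -3.1] gap 49.6 q6 -2.41
```

View pics/g2.png

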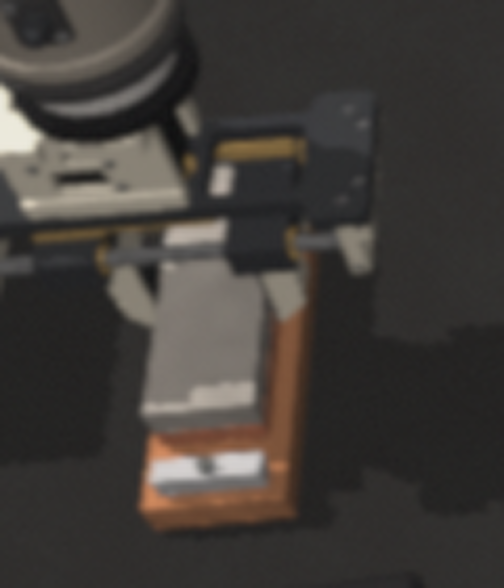

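```bash
python3 -m creep '[{"dx":0,"dy":0,"dz":-0.1,"ax":0,"ay":0,"az":0},{"dx":0,"dy":0,"dz":0,"ax":0,"ay":0,"az":0},{"dx":0,"dy":0,"dz":0,"ax":0,"ay":0,"az":0}]'; python3 st.py; python3 -m creep '[{"dx":0,"dy":0,"dz":-0.1,"ax":0,"ay":0,"az":0},{"dx":0,"dy":0,"dz":0,"ax":0,"ay":0,"az":0},{"dx":0,"dy":0,"dz":0,"ax":0,"ay":0,"az":0}]'; python3 st.py
```

```text
clock: 24.47
position: [0.4818, -0.3435, 0.0276]
ee_rot: [0.138, -3.138, -0.0]
force: [-0.2, -0.4, -3.4]
finger_gap: 0.0497
t 24.47 pos [ 481.8 -343.5   27.6] jaw deg 95.04 z [-2.e-04  2.e-04 -1.e+00] F [-0.2 -0.4 -3.4] gap 49.7 q6 -2.41
clock: 24.72
position: [0.4819, -0.3437, 0.0269]
ee_rot: [-0.138, 3.138, -0.0]
force: [0.3, -0.9, -0.8]
finger_gap: 0.0493
t 24.72 pos [ 481.9 -343.7   26.9] jaw deg 95.04 z [ 3.e-04 -2.e-04 -1.e+00] F [ 0.3 -0.9 -0.8] gap 49.3 q6 -2.41
```

View pics/g3.png

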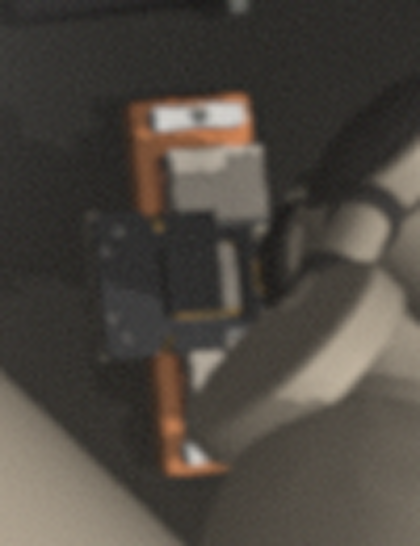

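```bash
python3 -m creep '[{"dx":0,"dy":0,"dz":0,"ax":0,"ay":0,"az":0},{"dx":0,"dy":0,"dz":0,"ax":0,"ay":0,"az":0},{"dx":0,"dy":0,"dz":0,"ax":0,"ay":0,"az":0},{"dx":0,"dy":0,"dz":0,"ax":0,"ay":0,"az":0},{"dx":0,"dy":0,"dz":0.5,"ax":0,"ay":0,"az":0},{"dx":0,"dy":0,"dz":2,"ax":0,"ay":0,"az":0},{"dx":0,"dy":0,"dz":2.5,"ax":0,"ay":0,"az":0},{"dx":0,"dy":0,"dz":3,"ax":0,"ay":0,"az":0},{"dx":0,"dy":0,"dz":3,"ax":0,"ay":0,"az":0},{"dx":0,"dy":0,"dz":3,"ax":0,"ay":0,"az":0},{"dx":0,"dy":0,"dz":3,"ax":0,"ay":0,"az":0},{"dx":0.2,"dy":3,"dz":0,"ax":0,"ay":0,"az":0},{"dx":0.2,"dy":3.2,"dz":0,"ax":0,"ay":0,"az":0.4},{"dx":0.2,"dy":3.2,"dz":0,"ax":0,"ay":0,"az":0.4},{"dx":0.2,"dy":3.2,"dz":0,"ax":0,"ay":0,"az":0.4},{"dx":0.2,"dy":3.2,"dz":0,"ax":0,"ay":0,"az":0.4},{"dx":0.3,"dy":3.2,"dz":0,"ax":0,"ay":0,"az":0.4}]' 7; python3 st.py
cat > m3.py <<'E'
from vis import *
from station import arm
import pickle
cams={n:arm.snapshot(n) for n in("scene","top")}
pickle.dump(cams,open("cams2.pkl","wb"))
x=(.482,-.3435,1.6585)
def rectify(cam,z,s=3):
    u=np.arange(-115,115,1/s)/1000; v=np.arange(-45,45,1/s)/1000
    U,V=np.meshgrid(u,v); P=tf(np.c_[V.ravel(),U.ravel(),0*U.ravel()+z],*x)
    p=proj(P,cam).astype(np.float32).reshape(*U.shape,2)
    return cv2.remap(cam["pixels"],p[...,0],p[...,1],cv2.INTER_CUBIC)
ims=[cv2.resize(rectify(cams[n],z),(690,135*2//2)) for n in("top","scene") for z in(.034,.05)]
cv2.imwrite("pics/h1.png",np.vstack(ims))
S=rect(.05,.15,.05)
for ns in(("scene","top"),("scene",),("top",)):
    X,r=fit({n:S for n in ns},cams,(.482,-.3435,1.6585),rad=3); print(ns,X.round(4),r)
for n,o in(("scene",(120,185,80,110)),("top",(440,205,60,110))): overlay(cams[n],[(S,(.482,-.3437,1.6585),(0,255,0)),(rect(.054,.174,.034),(.482,-.3435,1.6585),(255,0,0))],*o,5.4,f"pics/h_{n}.png")
a,b=cv2.imread("pics/h_scene.png"),cv2.imread("pics/h_top.png"); cv2.imwrite("pics/h2.png",np.hstack([a,b]))
E
python3 m3.py
```

```text
clock: 26.13
position: [0.4945, -0.1521, 0.1973]
ee_rot: [-0.193, 3.135, -0.0]
force: [1.3, -0.4, -0.6]
finger_gap: 0.07
t 26.13 pos [ 494.5 -152.1  197.3] jaw deg 97.04 z [ 6.e-04 -2.e-04 -1.e+00] F [ 1.3 -0.4 -0.6] gap 70.0 q6 -2.14
('scene', 'top') [ 0.4781 -0.3455  1.6637] {'scene': (169, 0.25), 'top': (63, 0.76)}
('scene',) [ 0.4781 -0.3454  1.6628] {'scene': (169, 0.25)}
('top',) [ 0.4728 -0.3519  1.5467] {'top': (79, 0.87)}
```

View pics/h1.png

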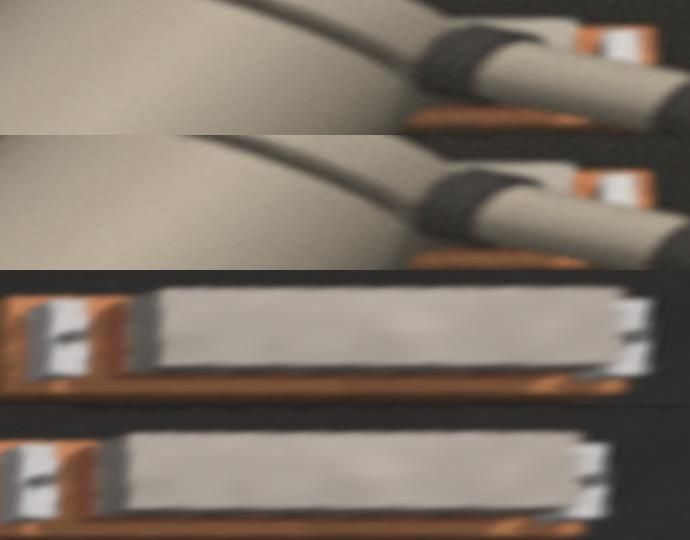

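View pics/h2.png

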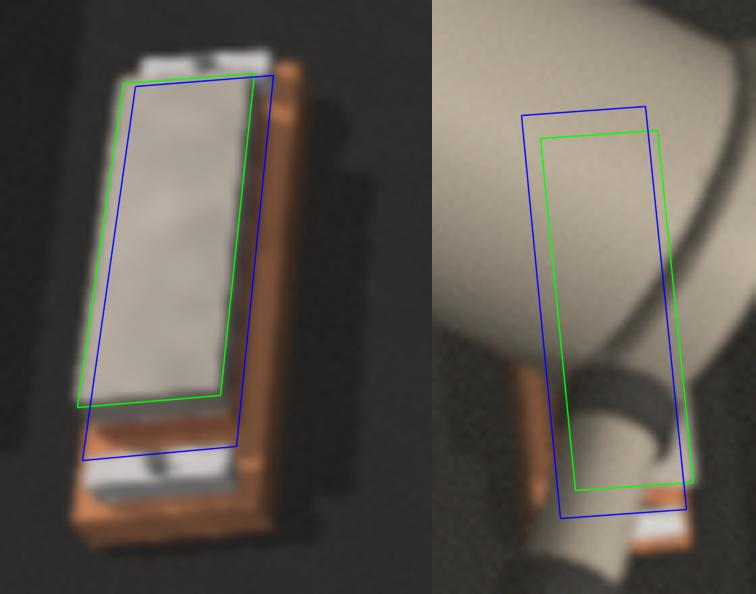

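The top camera's view of the holder is blocked by the arm. I'll move towards the jar, which I need next anyway, and measure the seated stone from there.

```bash
python3 -m creep '[{"dx":0.1,"dy":1.5,"dz":0,"ax":0,"ay":0,"az":0},{"dx":0.2,"dy":3,"dz":0,"ax":0,"ay":0,"az":0},{"dx":0.2,"dy":3,"dz":0,"ax":0,"ay":0,"az":0},{"dx":0.2,"dy":3,"dz":0,"ax":0,"ay":0,"az":0},{"dx":0.3,"dy":3,"dz":0,"ax":0,"ay":0,"az":0},{"dx":0.3,"dy":3,"dz":0,"ax":0,"ay":0,"az":0},{"dx":0.3,"dy":3,"dz":0,"ax":0,"ay":0,"az":0},{"dx":0.3,"dy":3,"dz":0,"ax":0,"ay":0,"az":0},{"dx":0.3,"dy":3,"dz":0,"ax":0,"ay":0,"az":0},{"dx":0.3,"dy":3,"dz":0,"ax":0,"ay":0,"az":0},{"dx":0.3,"dy":3,"dz":0,"ax":0,"ay":0,"az":0},{"dx":0.3,"dy":3,"dz":0,"ax":0,"ay":0,"az":0},{"dx":0.3,"dy":3,"dz":0,"ax":0,"ay":0,"az":0},{"dx":0.3,"dy":3,"dz":0,"ax":0,"ay":0,"az":0},{"dx":0.3,"dy":3,"dz":0,"ax":0,"ay":0,"az":0},{"dx":0.2,"dy":3,"dz":0,"ax":0,"ay":0,"az":0},{"dx":0.1,"dy":0.9,"dz":0,"ax":0,"ay":0,"az":0},{"dx":0,"dy":0,"dz":0,"ax":0,"ay":0,"az":0},{"dx":0,"dy":0,"dz":0,"ax":0,"ay":0,"az":0}]' 8; python3 st.py; python3 m3.py
```

```text
clock: 27.82
position: [0.538, 0.3196, 0.1965]
ee_rot: [0.193, -3.135, 0.001]
force: [-0.1, -0.3, -0.1]
finger_gap: 0.0801
t 27.82 pos [538.  319.6 196.5] jaw deg 97.06 z [-3.e-04 -9.e-04 -1.e+00] F [-0.1 -0.3 -0.1] gap 80.1 q6 -1.28
('scene', 'top') [ 0.4793 -0.345   1.6635] {'scene': (169, 0.25), 'top': (171, 0.26)}
('scene',) [ 0.4781 -0.3454  1.6634] {'scene': (169, 0.26)}
('top',) [ 0.4807 -0.3446  1.6647] {'top': (172, 0.25)}
```

View pics/h1.png

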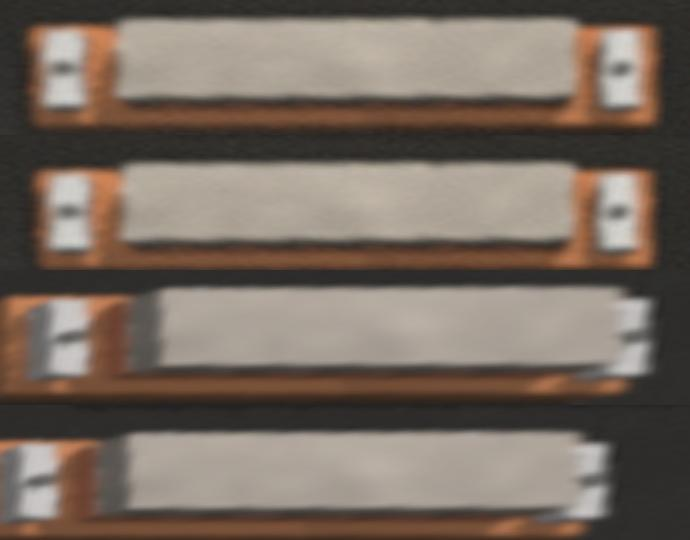

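View pics/h2.png

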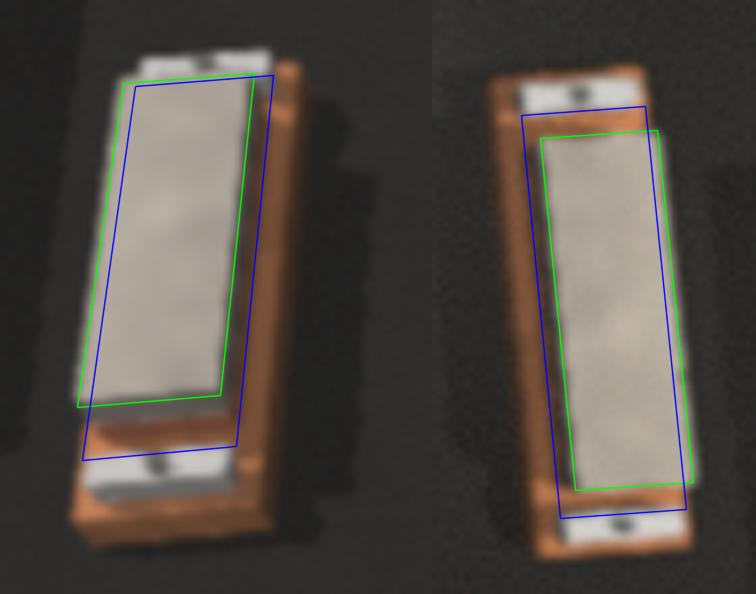

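Both cameras agree the stone sits about 2.5 mm too far towards the robot relative to the stops, about 1 mm to one side, and about 0.3° off in yaw. The other two aren't back yet, so I'll correct that now.

```bash
python3 -m creep '[{"dx":-0.2,"dy":-2,"dz":0,"ax":0,"ay":0,"az":0},{"dx":-0.3,"dy":-3.4,"dz":0,"ax":0,"ay":0,"az":0},{"dx":-0.3,"dy":-3.4,"dz":0,"ax":0,"ay":0,"az":0},{"dx":-0.3,"dy":-3.4,"dz":0,"ax":0,"ay":0,"az":0},{"dx":-0.3,"dy":-3.4,"dz":0,"ax":0,"ay":0,"az":-0.4},{"dx":-0.3,"dy":-3.4,"dz":0,"ax":0,"ay":0,"az":-0.4},{"dx":-0.3,"dy":-3.4,"dz":0,"ax":0,"ay":0,"az":-0.4},{"dx":-0.3,"dy":-3.4,"dz":0,"ax":0,"ay":0,"az":-0.4},{"dx":-0.3,"dy":-3.4,"dz":0,"ax":0,"ay":0,"az":-0.4},{"dx":-0.3,"dy":-3.4,"dz":0,"ax":0,"ay":0,"az":0},{"dx":-0.3,"dy":-3.4,"dz":0,"ax":0,"ay":0,"az":0},{"dx":-0.3,"dy":-3.4,"dz":0,"ax":0,"ay":0,"az":0},{"dx":-0.3,"dy":-3.4,"dz":0,"ax":0,"ay":0,"az":0},{"dx":-0.3,"dy":-3.4,"dz":0,"ax":0,"ay":0,"az":0},{"dx":-0.3,"dy":-3.4,"dz":0,"ax":0,"ay":0,"az":0},{"dx":-0.3,"dy":-3.4,"dz":0,"ax":0,"ay":0,"az":0},{"dx":-0.3,"dy":-3.4,"dz":0,"ax":0,"ay":0,"az":0},{"dx":-0.3,"dy":-3.4,"dz":0,"ax":0,"ay":0,"az":0},{"dx":-0.3,"dy":-3.4,"dz":0,"ax":0,"ay":0,"az":0},{"dx":0,"dy":-3.2,"dz":0,"ax":0,"ay":0,"az":0}]'; python3 -m creep '[{"dx":0,"dy":0,"dz":-1,"ax":0,"ay":0,"az":0},{"dx":0,"dy":0,"dz":-3,"ax":0,"ay":0,"az":0},{"dx":0,"dy":0,"dz":-3,"ax":0,"ay":0,"az":0},{"dx":0,"dy":0,"dz":-3,"ax":0,"ay":0,"az":0},{"dx":0,"dy":0,"dz":-2,"ax":0,"ay":0,"az":0},{"dx":0,"dy":0,"dz":0,"ax":0,"ay":0,"az":0},{"dx":0,"dy":0,"dz":0,"ax":0,"ay":0,"az":0},{"dx":0,"dy":0,"dz":0,"ax":0,"ay":0,"az":0},{"dx":0,"dy":0,"dz":0,"ax":0,"ay":0,"az":0}]'; python3 st.py
```

```text
clock: 29.58
position: [0.4796, -0.3465, 0.1972]
ee_rot: [0.134, -3.139, 0.001]
force: [-0.0, -0.4, 0.7]
finger_gap: 0.08
clock: 30.33
position: [0.4825, -0.3446, 0.0789]
ee_rot: [-0.137, 3.136, -0.004]
force: [0.2, -1.1, 1.1]
finger_gap: 0.08
t 30.33 pos [ 482.5 -344.6   78.9] jaw deg 95.01 z [ 0.0027 -0.0024 -1.    ] F [ 0.2 -1.1  1.1] gap 80.0 q6 -2.41
```

```bash
python3 -m creep '[{"dx":0,"dy":0,"dz":-2,"ax":0,"ay":0,"az":0},{"dx":0,"dy":0,"dz":-1.5,"ax":0,"ay":0,"az":0},{"dx":0,"dy":0,"dz":-1,"ax":0,"ay":0,"az":0},{"dx":0,"dy":0,"dz":-0.4,"ax":0,"ay":0,"az":0},{"dx":0,"dy":0,"dz":0,"ax":0,"ay":0,"az":0},{"dx":0,"dy":0,"dz":0,"ax":0,"ay":0,"az":0},{"dx":0,"dy":0,"dz":0,"ax":0,"ay":0,"az":0}]'; python3 st.py; python3 -m creep '[{"dx":0,"dy":0,"dz":0,"ax":0,"ay":0,"az":0},{"dx":0,"dy":0,"dz":0,"ax":0,"ay":0,"az":0},{"dx":0,"dy":0,"dz":0,"ax":0,"ay":0,"az":0},{"dx":0,"dy":0,"dz":0,"ax":0,"ay":0,"az":0},{"dx":0,"dy":0,"dz":0,"ax":0,"ay":0,"az":0},{"dx":0,"dy":0,"dz":0,"ax":0,"ay":0,"az":0},{"dx":0,"dy":0,"dz":0,"ax":0,"ay":0,"az":0}]' 3 45; python3 st.py; python3 -m creep '[{"dx":0,"dy":0,"dz":0.2,"ax":0,"ay":0,"az":0},{"dx":0,"dy":0,"dz":0.2,"ax":0,"ay":0,"az":0},{"dx":0.12,"dy":0.05,"dz":0,"ax":0,"ay":0,"az":-0.2},{"dx":0.13,"dy":0.05,"dz":0,"ax":0,"ay":0,"az":0},{"dx":0,"dy":0,"dz":0,"ax":0,"ay":0,"az":0},{"dx":0,"dy":0,"dz":0,"ax":0,"ay":0,"az":0},{"dx":0,"dy":0,"dz":0,"ax":0,"ay":0,"az":0}]'; python3 st.py
```

```text
clock: 30.92
position: [0.4824, -0.3441, 0.0288]
ee_rot: [-0.138, 3.137, -0.002]
force: [0.9, 0.2, 0.2]
finger_gap: 0.0802
t 30.92 pos [ 482.4 -344.1   28.8] jaw deg 95.04 z [ 0.0014 -0.0012 -1.    ] F [0.9 0.2 0.2] gap 80.2 q6 -2.41
clock: 31.5
position: [0.4819, -0.3436, 0.0278]
ee_rot: [-0.138, 3.138, 0.0]
force: [-0.3, 0.5, 1.3]
finger_gap: 0.0495
t 31.50 pos [ 481.9 -343.6   27.8] jaw deg 95.04 z [ 1.e-04  0.e+00 -1.e+00] F [-0.3  0.5  1.3] gap 49.5 q6 -2.41
clock: 32.08
position: [0.4843, -0.3425, 0.0316]
ee_rot: [0.133, -3.139, -0.0]
force: [-0.1, 0.1, -3.0]
finger_gap: 0.05
t 32.08 pos [ 484.3 -342.5   31.6] jaw deg 94.84 z [-3.e-04  3.e-04 -1.e+00] F [-0.1  0.1 -3. ] gap 50.0 q6 -2.40
```

```bash
python3 -m creep '[{"dx":0,"dy":0,"dz":-0.2,"ax":0,"ay":0,"az":0},{"dx":0,"dy":0,"dz":-0.1,"ax":0,"ay":0,"az":0},{"dx":0,"dy":0,"dz":0,"ax":0,"ay":0,"az":0},{"dx":0,"dy":0,"dz":-0.1,"ax":0,"ay":0,"az":0},{"dx":0,"dy":0,"dz":0,"ax":0,"ay":0,"az":0},{"dx":0,"dy":0,"dz":0,"ax":0,"ay":0,"az":0}]'; python3 st.py
```

```text
clock: 32.58
position: [0.4843, -0.3426, 0.0278]
ee_rot: [-0.133, 3.139, 0.0]
force: [0.4, 0.1, -1.3]
finger_gap: 0.0497
t 32.58 pos [ 484.3 -342.6   27.8] jaw deg 94.84 z [ 1.e-04  0.e+00 -1.e+00] F [ 0.4  0.1 -1.3] gap 49.7 q6 -2.40
```

```bash
python3 -m creep '[{"dx":0,"dy":0,"dz":0,"ax":0,"ay":0,"az":0},{"dx":0,"dy":0,"dz":0,"ax":0,"ay":0,"az":0},{"dx":0,"dy":0,"dz":0,"ax":0,"ay":0,"az":0},{"dx":0,"dy":0,"dz":0,"ax":0,"ay":0,"az":0},{"dx":0,"dy":0,"dz":0.5,"ax":0,"ay":0,"az":0},{"dx":0,"dy":0,"dz":2,"ax":0,"ay":0,"az":0},{"dx":0,"dy":0,"dz":2.5,"ax":0,"ay":0,"az":0},{"dx":0,"dy":0,"dz":3,"ax":0,"ay":0,"az":0},{"dx":0,"dy":0,"dz":3,"ax":0,"ay":0,"az":0},{"dx":0,"dy":0,"dz":3,"ax":0,"ay":0,"az":0},{"dx":0,"dy":0,"dz":3,"ax":0,"ay":0,"az":0},{"dx":0.1,"dy":1.5,"dz":0,"ax":0,"ay":0,"az":0}]' 8; python3 -m creep '[{"dx":0.2,"dy":3.4,"dz":0,"ax":0,"ay":0,"az":0},{"dx":0.2,"dy":3.4,"dz":0,"ax":0,"ay":0,"az":0},{"dx":0.3,"dy":3.4,"dz":0,"ax":0,"ay":0,"az":0},{"dx":0.3,"dy":3.4,"dz":0,"ax":0,"ay":0,"az":0},{"dx":0.3,"dy":3.4,"dz":0,"ax":0,"ay":0,"az":0.4},{"dx":0.3,"dy":3.4,"dz":0,"ax":0,"ay":0,"az":0.4},{"dx":0.3,"dy":3.4,"dz":0,"ax":0,"ay":0,"az":0.4},{"dx":0.3,"dy":3.4,"dz":0,"ax":0,"ay":0,"az":0.5},{"dx":0.3,"dy":3.4,"dz":0,"ax":0,"ay":0,"az":0.5},{"dx":0.3,"dy":3.4,"dz":0,"ax":0,"ay":0,"az":0},{"dx":0.3,"dy":3.4,"dz":0,"ax":0,"ay":0,"az":0},{"dx":0.3,"dy":3.4,"dz":0,"ax":0,"ay":0,"az":0},{"dx":0.3,"dy":3.4,"dz":0,"ax":0,"ay":0,"az":0},{"dx":0.3,"dy":3.4,"dz":0,"ax":0,"ay":0,"az":0},{"dx":0.3,"dy":3.4,"dz":0,"ax":0,"ay":0,"az":0},{"dx":0.3,"dy":3.4,"dz":0,"ax":0,"ay":0,"az":0},{"dx":0.3,"dy":3.4,"dz":0,"ax":0,"ay":0,"az":0},{"dx":0.1,"dy":3.4,"dz":0,"ax":0,"ay":0,"az":0},{"dx":0,"dy":3.4,"dz":0,"ax":0,"ay":0,"az":0},{"dx":0,"dy":0.2,"dz":0,"ax":0,"ay":0,"az":0}]'; python3 -m creep '[{"dx":0,"dy":0,"dz":0,"ax":0,"ay":0,"az":0},{"dx":0,"dy":0,"dz":0,"ax":0,"ay":0,"az":0},{"dx":0,"dy":0,"dz":0,"ax":0,"ay":0,"az":0}]';python3 st.py; python3 m3.py
cat > m4.py <<'E'
from vis import *
import pickle,sys
x=(.482,-.3435,1.6585)
def rectify(cam,z,s=3):
    u=np.arange(-115,115,1/s)/1000; v=np.arange(-45,45,1/s)/1000
    U,V=np.meshgrid(u,v); P=tf(np.c_[V.ravel(),U.ravel(),0*U.ravel()+z],*x)
    p=proj(P,cam).astype(np.float32).reshape(*U.shape,2)
    return cv2.remap(cam["pixels"],p[...,0],p[...,1],cv2.INTER_CUBIC),u,v
cams=pickle.load(open("cams2.pkl","rb"))
for n in("top","scene"):
    im,u,v=rectify(cams[n],.05); # blue channel separates grey stone from wood
    b=im[...,0].astype(float); pr=gaussian_filter(b[abs(v)<.015].mean(0),1.5); g=np.gradient(pr)
    L=(u>-.085)&(u<-.065);R_=(u<.085)&(u>.065)
    print(n,"stone ends",u[L][g[L].argmax()]*1e3, u[R_][g[R_].argmin()]*1e3,"absmaxR",u[R_][abs(g[R_]).argmax()]*1e3)
    im,u,v=rectify(cams[n],.034); w=im.min(2).astype(float); pr=gaussian_filter(w[abs(v)<.015].mean(0),1.5); g=np.gradient(pr)
    A=(u<-.08);B=(u>.08); print("  stops",u[A][g[A].argmin()]*1e3,u[A][g[A].argmax()]*1e3,u[B][g[B].argmax()]*1e3,u[B][g[B].argmin()]*1e3)
E
python3 m4.py
```

```text
clock: 33.58
position: [0.4874, -0.3313, 0.2048]
ee_rot: [-0.129, 3.13, -0.015]
force: [-0.1, -0.4, 0.5]
finger_gap: 0.0798
clock: 35.25
position: [0.534, 0.3259, 0.1974]
ee_rot: [-0.2, 3.135, 0.004]
force: [-1.0, -1.0, -0.4]
finger_gap: 0.0799
clock: 35.5
position: [0.5353, 0.3193, 0.1978]
ee_rot: [0.191, -3.135, 0.001]
force: [0.3, 0.3, 0.1]
finger_gap: 0.0799
t 35.50 pos [535.3 319.3 197.8] jaw deg 96.99 z [-2.e-04 -4.e-04 -1.e+00] F [0.3 0.3 0.1] gap 79.9 q6 -1.28
('scene', 'top') [ 0.4823 -0.3439  1.658 ] {'scene': (166, 0.25), 'top': (172, 0.26)}
('scene',) [ 0.4806 -0.3443  1.6585] {'scene': (169, 0.25)}
('top',) [ 0.4833 -0.3435  1.6585] {'top': (172, 0.25)}
top stone ends -77.00000000000054 73.33333333333064 absmaxR 84.3333333333305
  stops -87.0000000000004 -101.33333333333353 85.33333333333047 98.99999999999696
scene stone ends -74.66666666666724 84.99999999999716 absmaxR 84.99999999999716
  stops -85.33333333333375 -98.33333333333357 86.99999999999713 100.99999999999693
```

View pics/h1.png

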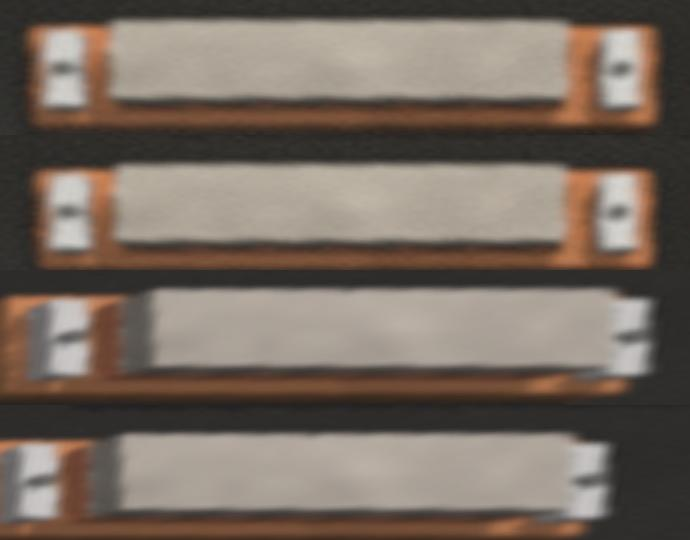

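The stone is now centred within about 1 mm in both views and its yaw matches the holder (1.6585 rad). Next I'll put the jar back.

```bash
python3 -m creep '[{"dx":0,"dy":0,"dz":-2,"ax":0,"ay":0,"az":0},{"dx":0,"dy":0,"dz":-3,"ax":0,"ay":0,"az":0},{"dx":0,"dy":0,"dz":-3,"ax":0,"ay":0,"az":0},{"dx":0,"dy":0,"dz":-3,"ax":0,"ay":0,"az":0},{"dx":0,"dy":0,"dz":-2.5,"ax":0,"ay":0,"az":0},{"dx":0,"dy":0,"dz":-1.8,"ax":0,"ay":0,"az":0},{"dx":0,"dy":0,"dz":-1,"ax":0,"ay":0,"az":0},{"dx":0,"dy":0,"dz":0,"ax":0,"ay":0,"az":0},{"dx":0,"dy":0,"dz":0,"ax":0,"ay":0,"az":0},{"dx":0,"dy":0,"dz":0,"ax":0,"ay":0,"az":0}]';python3 st.py;  python3 -m creep '[{"dx":0,"dy":0,"dz":0,"ax":0,"ay":0,"az":0},{"dx":0,"dy":0,"dz":0,"ax":0,"ay":0,"az":0},{"dx":0,"dy":0,"dz":0,"ax":0,"ay":0,"az":0},{"dx":0,"dy":0,"dz":0,"ax":0,"ay":0,"az":0},{"dx":0,"dy":0,"dz":0,"ax":0,"ay":0,"az":0},{"dx":0,"dy":0,"dz":0,"ax":0,"ay":0,"az":0}]' 4 30; python3 st.py
```

```text
clock: 36.43
position: [0.5365, 0.3206, 0.0364]
ee_rot: [-0.192, 3.133, 0.002]
force: [0.5, -0.1, 0.0]
finger_gap: 0.0799
t 36.43 pos [536.5 320.6  36.4] jaw deg 97.01 z [ 0.0026  0.0012 -1.    ] F [ 0.5 -0.1  0. ] gap 79.9 q6 -1.28
clock: 36.93
position: [0.5356, 0.3206, 0.0355]
ee_rot: [-0.193, 3.135, 0.001]
force: [-1.1, 0.4, 5.4]
finger_gap: 0.0599
t 36.93 pos [535.6 320.6  35.5] jaw deg 97.04 z [ 1.e-03  6.e-04 -1.e+00] F [-1.1  0.4  5.4] gap 59.9 q6 -1.28
```

```bash
python3 -m creep '[{"dx":0,"dy":0,"dz":0.5,"ax":0,"ay":0,"az":0},{"dx":0,"dy":0,"dz":1.5,"ax":0,"ay":0,"az":0},{"dx":0,"dy":0,"dz":2.5,"ax":0,"ay":0,"az":0},{"dx":0,"dy":0,"dz":2.5,"ax":0,"ay":0,"az":0},{"dx":0,"dy":0,"dz":2.5,"ax":0,"ay":0,"az":0},{"dx":0,"dy":0,"dz":2.5,"ax":0,"ay":0,"az":0},{"dx":0,"dy":0,"dz":2.5,"ax":0,"ay":0,"az":0},{"dx":0,"dy":0,"dz":1.5,"ax":0,"ay":0,"az":0},{"dx":0,"dy":0,"dz":0,"ax":0,"ay":0,"az":0}]' ; python3 -m creep '[{"dx":0,"dy":-1.3,"dz":0,"ax":0,"ay":0,"az":0},{"dx":0.3,"dy":-2.3,"dz":0,"ax":0,"ay":0,"az":0},{"dx":0.3,"dy":-2.6,"dz":0,"ax":0,"ay":0,"az":0},{"dx":0.3,"dy":-2.6,"dz":0,"ax":0,"ay":0,"az":0},{"dx":0.3,"dy":-2.6,"dz":0,"ax":0,"ay":0,"az":0},{"dx":0.3,"dy":-2.6,"dz":0,"ax":0,"ay":0,"az":0},{"dx":0.3,"dy":-2.6,"dz":0,"ax":0,"ay":0,"az":0},{"dx":0.3,"dy":-2.6,"dz":0,"ax":0,"ay":0,"az":0},{"dx":0.3,"dy":-2.6,"dz":0,"ax":0,"ay":0,"az":0},{"dx":0.3,"dy":-2.6,"dz":0,"ax":0,"ay":0,"az":0},{"dx":0,"dy":-2.6,"dz":0,"ax":0,"ay":0,"az":0},{"dx":0,"dy":-2.6,"dz":0,"ax":0,"ay":0,"az":0},{"dx":0,"dy":-1.5,"dz":0,"ax":0,"ay":0,"az":0},{"dx":0,"dy":0,"dz":0,"ax":0,"ay":0,"az":0},{"dx":0,"dy":0,"dz":0,"ax":0,"ay":0,"az":0},{"dx":0,"dy":0,"dz":0,"ax":0,"ay":0,"az":0}]'; python3 st.py;  python3 -m creep '[{"dx":0,"dy":0,"dz":-1.5,"ax":0,"ay":0,"az":0},{"dx":0,"dy":0,"dz":-2.5,"ax":0,"ay":0,"az":0},{"dx":0,"dy":0,"dz":-2.5,"ax":0,"ay":0,"az":0},{"dx":0,"dy":0,"dz":-2.5,"ax":0,"ay":0,"az":0},{"dx":0,"dy":0,"dz":-2.5,"ax":0,"ay":0,"az":0},{"dx":0,"dy":0,"dz":-2,"ax":0,"ay":0,"az":0},{"dx":0,"dy":0,"dz":-1,"ax":0,"ay":0,"az":0},{"dx":0,"dy":0,"dz":-0.8,"ax":0,"ay":0,"az":0},{"dx":0,"dy":0,"dz":-0.4,"ax":0,"ay":0,"az":0},{"dx":0,"dy":0,"dz":0,"ax":0,"ay":0,"az":0},{"dx":0,"dy":0,"dz":-0.1,"ax":0,"ay":0,"az":0},{"dx":0,"dy":0,"dz":0,"ax":0,"ay":0,"az":0},{"dx":0,"dy":0,"dz":0,"ax":0,"ay":0,"az":0},{"dx":0,"dy":0,"dz":0,"ax":0,"ay":0,"az":0}]' ; python3 st.py
```

```text
clock: 37.68
position: [0.5366, 0.321, 0.1983]
ee_rot: [-0.192, 3.13, 0.003]
force: [0.7, 0.4, -2.5]
finger_gap: 0.0597
clock: 39.02
position: [0.5615, 0.0097, 0.1935]
ee_rot: [0.192, -3.133, -0.002]
force: [0.3, 0.4, -3.1]
finger_gap: 0.0595
t 39.02 pos [561.5   9.7 193.5] jaw deg 97.02 z [-2.6e-03  8.0e-04 -1.0e+00] F [ 0.3  0.4 -3.1] gap 59.5 q6 -1.81
clock: 40.18
position: [0.5627, 0.0093, 0.0375]
ee_rot: [-0.193, 3.134, -0.0]
force: [-0.3, 0.1, -3.0]
finger_gap: 0.0595
t 40.18 pos [562.7   9.3  37.5] jaw deg 97.03 z [ 1.3e-03 -1.0e-04 -1.0e+00] F [-0.3  0.1 -3. ] gap 59.5 q6 -1.81
```

```bash
python3 -m creep '[{"dx":0,"dy":0,"dz":-0.1,"ax":0,"ay":0,"az":0},{"dx":0,"dy":0,"dz":0,"ax":0,"ay":0,"az":0},{"dx":0,"dy":0,"dz":0,"ax":0,"ay":0,"az":0}]'; python3 st.py
```

```text
clock: 40.43
position: [0.5628, 0.0093, 0.0365]
ee_rot: [-0.193, 3.134, -0.0]
force: [-1.1, -0.3, 4.2]
finger_gap: 0.0592
t 40.43 pos [562.8   9.3  36.5] jaw deg 97.03 z [ 0.0013 -0.     -1.    ] F [-1.1 -0.3  4.2] gap 59.2 q6 -1.81
```

```bash
python3 -m creep '[{"dx":0,"dy":0,"dz":0,"ax":0,"ay":0,"az":0},{"dx":0,"dy":0,"dz":0,"ax":0,"ay":0,"az":0},{"dx":0,"dy":0,"dz":0,"ax":0,"ay":0,"az":0},{"dx":0,"dy":0,"dz":0,"ax":0,"ay":0,"az":0},{"dx":0,"dy":0,"dz":1.2,"ax":0,"ay":0,"az":0},{"dx":0,"dy":0,"dz":2.5,"ax":0,"ay":0,"az":0},{"dx":0,"dy":0,"dz":2.5,"ax":0,"ay":0,"az":0},{"dx":0,"dy":0,"dz":2.5,"ax":0,"ay":0,"az":0},{"dx":0,"dy":0,"dz":2.5,"ax":0,"ay":0,"az":0},{"dx":0,"dy":0,"dz":2.5,"ax":0,"ay":0,"az":0},{"dx":0,"dy":0,"dz":2.5,"ax":0,"ay":0,"az":0}]' 8; python3 -m creep '[{"dx":-1,"dy":2,"dz":0,"ax":0,"ay":0,"az":0},{"dx":-1.3,"dy":3,"dz":0,"ax":0,"ay":0,"az":0},{"dx":-1.3,"dy":3,"dz":0,"ax":0,"ay":0,"az":0},{"dx":-1.3,"dy":3,"dz":0,"ax":0,"ay":0,"az":0},{"dx":-1.3,"dy":3,"dz":0,"ax":0,"ay":0,"az":0},{"dx":-1.3,"dy":3,"dz":0,"ax":0,"ay":0,"az":0},{"dx":-1.3,"dy":3,"dz":0,"ax":0,"ay":0,"az":0},{"dx":-1.3,"dy":3,"dz":0,"ax":0,"ay":0,"az":0},{"dx":-1.3,"dy":3,"dz":0,"ax":0,"ay":0,"az":0},{"dx":-1.3,"dy":3,"dz":0,"ax":0,"ay":0,"az":0},{"dx":-1.1,"dy":2.1,"dz":0,"ax":0,"ay":0,"az":0},{"dx":0,"dy":0,"dz":-2,"ax":0,"ay":0,"az":0},{"dx":0,"dy":0,"dz":-3,"ax":0,"ay":0,"az":0},{"dx":0,"dy":0,"dz":-2,"ax":0,"ay":0,"az":0},{"dx":0,"dy":0,"dz":0,"ax":0,"ay":0,"az":0},{"dx":0,"dy":0,"dz":0,"ax":0,"ay":0,"az":0},{"dx":0,"dy":0,"dz":0,"ax":0,"ay":0,"az":0}]'; python3 st.py
cat > m5.py <<'E'
# compare object pixels now against start pictures by masked registration of outline fits
from vis import *
from station import arm
import pickle,sys
cams0=pickle.load(open("cams0.pkl","rb")); cams={n:arm.snapshot(n) for n in("scene","top")}
pickle.dump(cams,open("cams3.pkl","wb"))
R0=pickle.load(open("R.pkl","rb"))
for k,m in(("jar",JAR(.005)),("can",CAN(.005)))[:int(sys.argv[1])]:
    for ns in(("scene","top"),("scene",),("top",)):
        a,_=fit({n:m for n in ns},cams0,R0[k],rot=False,rad=3); b,_=fit({n:m for n in ns},cams,R0[k],rot=False,rad=3)
        print(k,ns,"now-start mm",((b-a)[:2]*1e3).round(2))
    for n in cams:
        h=cv2.convexHull(proj(tf(m,*R0[k]),cams[n]).astype(np.float32))[:,0]; x0,y0=h.min(0).astype(int)-4; x1,y1=h.max(0).astype(int)+5
        f=lambda c:cv2.cvtColor(c["pixels"],cv2.COLOR_BGR2GRAY)[y0:y1,x0:x1].astype(np.float32)
        A,B=f(cams0[n]),f(cams[n]); ms=np.zeros(A.shape,np.uint8); cv2.fillConvexPoly(ms,np.round(h-[x0,y0]).astype(np.int32),255); ms=cv2.dilate(ms,np.ones((3,3)))
        W=np.eye(2,3,dtype=np.float32)
        cc,W=cv2.findTransformECC(A,B,W,cv2.MOTION_TRANSLATION,(3,200,1e-6),ms,3)
        print("  ECC",n,"cc %.3f"%cc,"shift px",W[:,2].round(2))
E
python3 m5.py 1; python3 pic.py scene 380 160 180 130 4 k1.png
```

```text
clock: 41.35
position: [0.5621, 0.0095, 0.1989]
ee_rot: [0.193, -3.136, -0.0]
force: [0.2, 0.1, 0.4]
finger_gap: 0.0802
clock: 42.77
position: [0.4251, 0.3207, 0.1289]
ee_rot: [-0.192, 3.134, 0.001]
force: [0.3, 0.4, 0.8]
finger_gap: 0.0802
t 42.77 pos [425.1 320.7 128.9] jaw deg 97.03 z [ 1.5e-03  9.0e-04 -1.0e+00] F [0.3 0.4 0.8] gap 80.2 q6 -1.19
jar ('scene', 'top') now-start mm [-0.51 -1.25]
jar ('scene',) now-start mm [-0.06 -1.3 ]
jar ('top',) now-start mm [-1.45 -1.34]
  ECC scene cc 0.991 shift px [-0.92 -0.27]
  ECC top cc 0.922 shift px [-0.16  0.57]
```

View pics/k1.png

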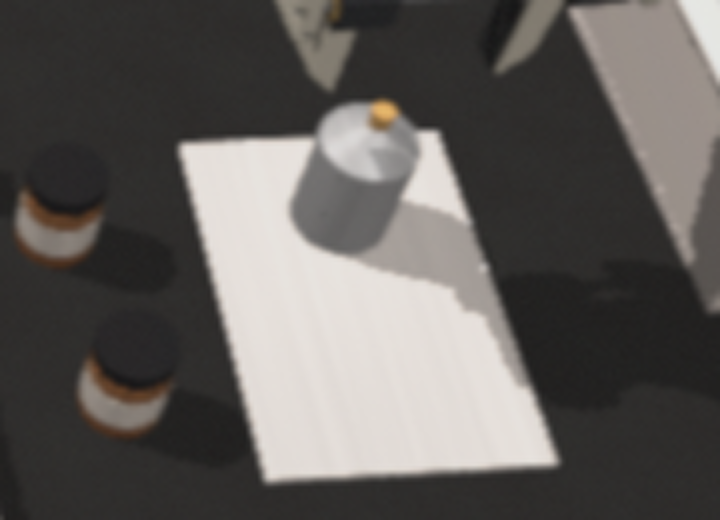

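The jar is back within about 1.3 mm of its start. The can is still upright on the plate, between the fingers. Picking the can up.

```bash
python3 -m creep '[{"dx":0,"dy":0,"dz":-2,"ax":0,"ay":0,"az":0},{"dx":0,"dy":0,"dz":-3,"ax":0,"ay":0,"az":0},{"dx":0,"dy":0,"dz":-2,"ax":0,"ay":0,"az":0},{"dx":0,"dy":0,"dz":-1.3,"ax":0,"ay":0,"az":0},{"dx":0,"dy":0,"dz":-0.7,"ax":0,"ay":0,"az":0},{"dx":0,"dy":0,"dz":0,"ax":0,"ay":0,"az":0},{"dx":0,"dy":0,"dz":0,"ax":0,"ay":0,"az":0},{"dx":0,"dy":0,"dz":0,"ax":0,"ay":0,"az":0}]';python3 st.py;  python3 -m creep '[{"dx":0,"dy":0,"dz":0,"ax":0,"ay":0,"az":0},{"dx":0,"dy":0,"dz":0,"ax":0,"ay":0,"az":0},{"dx":0,"dy":0,"dz":0,"ax":0,"ay":0,"az":0},{"dx":0,"dy":0,"dz":0,"ax":0,"ay":0,"az":0},{"dx":0,"dy":0,"dz":0,"ax":0,"ay":0,"az":0},{"dx":0,"dy":0,"dz":0,"ax":0,"ay":0,"az":0}]' 3 25; python3 st.py
```

```text
clock: 43.58
position: [0.4252, 0.3209, 0.039]
ee_rot: [-0.193, 3.134, 0.002]
force: [-0.2, 0.6, 0.6]
finger_gap: 0.0801
t 43.58 pos [425.2 320.9  39. ] jaw deg 97.04 z [ 0.002   0.0012 -1.    ] F [-0.2  0.6  0.6] gap 80.1 q6 -1.19
clock: 44.08
position: [0.4244, 0.3205, 0.038]
ee_rot: [-0.193, 3.135, 0.0]
force: [-0.6, 0.4, 3.0]
finger_gap: 0.0535
t 44.08 pos [424.4 320.5  38. ] jaw deg 97.04 z [ 3.e-04  3.e-04 -1.e+00] F [-0.6  0.4  3. ] gap 53.5 q6 -1.19
```

```bash
python3 -m creep '[{"dx":0,"dy":0,"dz":0.5,"ax":0,"ay":0,"az":0},{"dx":0,"dy":0,"dz":1.5,"ax":0,"ay":0,"az":0},{"dx":0,"dy":0,"dz":2.5,"ax":0,"ay":0,"az":0},{"dx":0,"dy":0,"dz":2.5,"ax":0,"ay":0,"az":0},{"dx":0,"dy":0,"dz":2.5,"ax":0,"ay":0,"az":0},{"dx":0,"dy":0,"dz":2.5,"ax":0,"ay":0,"az":0},{"dx":0,"dy":0,"dz":2.5,"ax":0,"ay":0,"az":0},{"dx":0,"dy":0,"dz":1.5,"ax":0,"ay":0,"az":0},{"dx":0,"dy":0,"dz":0,"ax":0,"ay":0,"az":0}]' ; python3 -m creep '[{"dx":0.4,"dy":-1.3,"dz":0,"ax":0,"ay":0,"az":0},{"dx":0.9,"dy":-2.3,"dz":0,"ax":0,"ay":0,"az":0},{"dx":1,"dy":-2.6,"dz":0,"ax":0,"ay":0,"az":0},{"dx":1,"dy":-2.6,"dz":0,"ax":0,"ay":0,"az":0},{"dx":1,"dy":-2.6,"dz":0,"ax":0,"ay":0,"az":0},{"dx":1,"dy":-2.6,"dz":0,"ax":0,"ay":0,"az":0},{"dx":1,"dy":-2.6,"dz":0,"ax":0,"ay":0,"az":0},{"dx":1,"dy":-2.6,"dz":0,"ax":0,"ay":0,"az":0},{"dx":1,"dy":-2.6,"dz":0,"ax":0,"ay":0,"az":0},{"dx":1,"dy":-2.6,"dz":0,"ax":0,"ay":0,"az":0},{"dx":1,"dy":-2.6,"dz":0,"ax":0,"ay":0,"az":0},{"dx":1,"dy":-2.6,"dz":0,"ax":0,"ay":0,"az":0},{"dx":1,"dy":-2.6,"dz":0,"ax":0,"ay":0,"az":0},{"dx":1,"dy":-2.6,"dz":0,"ax":0,"ay":0,"az":0},{"dx":0.9,"dy":-2.6,"dz":0,"ax":0,"ay":0,"az":0},{"dx":0.6,"dy":-2.6,"dz":0,"ax":0,"ay":0,"az":0},{"dx":0.4,"dy":-1.6,"dz":0,"ax":0,"ay":0,"az":0},{"dx":0,"dy":0,"dz":0,"ax":0,"ay":0,"az":0},{"dx":0,"dy":0,"dz":0,"ax":0,"ay":0,"az":0},{"dx":0,"dy":0,"dz":0,"ax":0,"ay":0,"az":0}]'; python3 st.py; python3 -m creep '[{"dx":0,"dy":0,"dz":-1.5,"ax":0,"ay":0,"az":0},{"dx":0,"dy":0,"dz":-2.5,"ax":0,"ay":0,"az":0},{"dx":0,"dy":0,"dz":-2.5,"ax":0,"ay":0,"az":0},{"dx":0,"dy":0,"dz":-2.5,"ax":0,"ay":0,"az":0},{"dx":0,"dy":0,"dz":-2.5,"ax":0,"ay":0,"az":0},{"dx":0,"dy":0,"dz":-2,"ax":0,"ay":0,"az":0},{"dx":0,"dy":0,"dz":-1,"ax":0,"ay":0,"az":0},{"dx":0,"dy":0,"dz":-0.8,"ax":0,"ay":0,"az":0},{"dx":0,"dy":0,"dz":-0.4,"ax":0,"ay":0,"az":0},{"dx":0,"dy":0,"dz":0,"ax":0,"ay":0,"az":0},{"dx":0,"dy":0,"dz":-0.1,"ax":0,"ay":0,"az":0},{"dx":0,"dy":0,"dz":0,"ax":0,"ay":0,"az":0},{"dx":0,"dy":0,"dz":0,"ax":0,"ay":0,"az":0},{"dx":0,"dy":0,"dz":0,"ax":0,"ay":0,"az":0}]' ; python3 st.py
```

```text
clock: 44.83
position: [0.4257, 0.3212, 0.2013]
ee_rot: [-0.193, 3.13, 0.004]
force: [-0.2, 0.6, -1.9]
finger_gap: 0.0538
clock: 46.5
position: [0.5757, -0.0946, 0.197]
ee_rot: [0.193, -3.134, -0.002]
force: [-0.5, 0.2, -2.3]
finger_gap: 0.0537
t 46.50 pos [575.7 -94.6 197. ] jaw deg 97.05 z [-0.0016  0.0012 -1.    ] F [-0.5  0.2 -2.3] gap 53.7 q6 -1.99
clock: 47.67
position: [0.5767, -0.0958, 0.0405]
ee_rot: [-0.192, 3.135, -0.001]
force: [-0.3, 0.6, -2.3]
finger_gap: 0.0538
t 47.67 pos [576.7 -95.8  40.5] jaw deg 97.03 z [ 1.2e-03 -2.0e-04 -1.0e+00] F [-0.3  0.6 -2.3] gap 53.8 q6 -1.99
```

```bash
python3 -m creep '[{"dx":0,"dy":0.05,"dz":-0.1,"ax":0,"ay":0,"az":0},{"dx":0,"dy":0,"dz":0,"ax":0,"ay":0,"az":0},{"dx":0,"dy":0,"dz":0,"ax":0,"ay":0,"az":0}]'; python3 st.py
```

```text
clock: 47.92
position: [0.5765, -0.0952, 0.039]
ee_rot: [-0.193, 3.135, -0.0]
force: [-0.3, 0.3, 0.8]
finger_gap: 0.0537
t 47.92 pos [576.5 -95.2  39. ] jaw deg 97.03 z [ 6.e-04 -0.e+00 -1.e+00] F [-0.3  0.3  0.8] gap 53.7 q6 -1.99
```

Contact. Next: release, lift, move off to the left and compare with the start.

```bash
python3 -m creep '[{"dx":0,"dy":0,"dz":0,"ax":0,"ay":0,"az":0},{"dx":0,"dy":0,"dz":0,"ax":0,"ay":0,"az":0},{"dx":0,"dy":0,"dz":0,"ax":0,"ay":0,"az":0},{"dx":0,"dy":0,"dz":0,"ax":0,"ay":0,"az":0},{"dx":0,"dy":0,"dz":1,"ax":0,"ay":0,"az":0},{"dx":0,"dy":0,"dz":2.5,"ax":0,"ay":0,"az":0},{"dx":0,"dy":0,"dz":2.5,"ax":0,"ay":0,"az":0},{"dx":0,"dy":0,"dz":2.5,"ax":0,"ay":0,"az":0},{"dx":0,"dy":0,"dz":2.5,"ax":0,"ay":0,"az":0},{"dx":0,"dy":0,"dz":2.5,"ax":0,"ay":0,"az":0},{"dx":0,"dy":0,"dz":2.5,"ax":0,"ay":0,"az":0}]' 8; python3 -m creep '[{"dx":-0.8,"dy":2,"dz":0,"ax":0,"ay":0,"az":0},{"dx":-1.1,"dy":3,"dz":0,"ax":0,"ay":0,"az":0},{"dx":-1.1,"dy":3,"dz":0,"ax":0,"ay":0,"az":0},{"dx":-1.1,"dy":3,"dz":0,"ax":0,"ay":0,"az":0},{"dx":-1.1,"dy":3,"dz":0,"ax":0,"ay":0,"az":0},{"dx":-1.1,"dy":3,"dz":0,"ax":0,"ay":0,"az":0},{"dx":-1.1,"dy":3,"dz":0,"ax":0,"ay":0,"az":0},{"dx":-1.1,"dy":3,"dz":0,"ax":0,"ay":0,"az":0},{"dx":-1.1,"dy":3,"dz":0,"ax":0,"ay":0,"az":0},{"dx":-1.1,"dy":3,"dz":0,"ax":0,"ay":0,"az":0},{"dx":-1.1,"dy":3,"dz":0,"ax":0,"ay":0,"az":0},{"dx":-1.1,"dy":3,"dz":0,"ax":0,"ay":0,"az":0},{"dx":-1.1,"dy":3,"dz":0,"ax":0,"ay":0,"az":0},{"dx":-1.1,"dy":3,"dz":0,"ax":0,"ay":0,"az":0},{"dx":-0.6,"dy":1.6,"dz":0,"ax":0,"ay":0,"az":0},{"dx":0,"dy":0,"dz":0,"ax":0,"ay":0,"az":0},{"dx":0,"dy":0,"dz":0,"ax":0,"ay":0,"az":0},{"dx":0,"dy":0,"dz":0,"ax":0,"ay":0,"az":0}]'; python3 st.py; python3 m5.py 2; python3 - <<'E'
import pickle,cv2
c=pickle.load(open("cams3.pkl","rb")); cv2.imwrite("pics/n_scene.png",c["scene"]["pixels"])
c0=pickle.load(open("cams0.pkl","rb"))
import numpy as np
cv2.imwrite("pics/n_cmp.png",np.hstack([cv2.resize(k["scene"]["pixels"][225:325,255:355],(390,390),interpolation=cv2.INTER_CUBIC) for k in(c0,c)]))
E
```

```text
clock: 48.83
position: [0.5761, -0.095, 0.201]
ee_rot: [-0.193, 3.135, -0.0]
force: [0.4, -0.1, -0.5]
finger_gap: 0.0801
clock: 50.33
position: [0.4195, 0.3303, 0.1991]
ee_rot: [-0.193, 3.135, -0.0]
force: [-0.7, 0.1, -0.3]
finger_gap: 0.08
t 50.33 pos [419.5 330.3 199.1] jaw deg 97.03 z [ 4.e-04 -2.e-04 -1.e+00] F [-0.7  0.1 -0.3] gap 80.0 q6 -1.17
jar ('scene', 'top') now-start mm [-0.57 -1.22]
jar ('scene',) now-start mm [-0.03 -1.26]
jar ('top',) now-start mm [-1.5  -1.35]
  ECC scene cc 0.987 shift px [-0.93 -0.51]
  ECC top cc 0.898 shift px [0.41 0.6 ]
can ('scene', 'top') now-start mm [ 0.11 -2.32]
can ('scene',) now-start mm [ 0.58 -2.31]
can ('top',) now-start mm [-1.12 -2.27]
  ECC scene cc 0.987 shift px [-0.89  0.09]
  ECC top cc 0.971 shift px [ 0.4  -0.09]
```

View pics/n_scene.png

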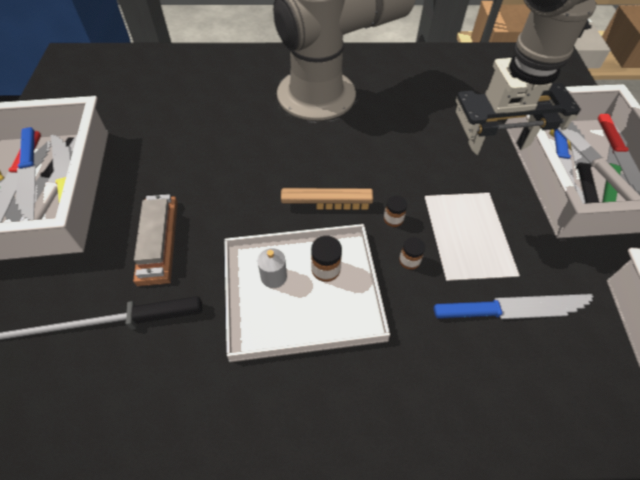

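View pics/n_cmp.png

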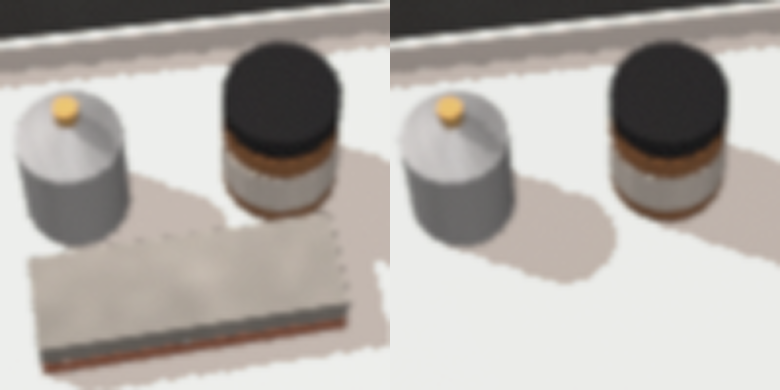

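Both are upright, but the comparison with the start picture shows the can about 2.2 mm and the jar about 1.3 mm too far in -y; the can nozzle and the jar lid are both about 1 px left. There's plenty of time left, so I'll correct the can first and then the jar.

```bash
python3 -m creep '[{"dx":0.8,"dy":-2,"dz":0,"ax":0,"ay":0,"az":0},{"dx":1.1,"dy":-3,"dz":0,"ax":0,"ay":0,"az":0},{"dx":1.1,"dy":-3,"dz":0,"ax":0,"ay":0,"az":0},{"dx":1.1,"dy":-3,"dz":0,"ax":0,"ay":0,"az":0},{"dx":1.1,"dy":-3,"dz":0,"ax":0,"ay":0,"az":0},{"dx":1.1,"dy":-3,"dz":0,"ax":0,"ay":0,"az":0},{"dx":1.1,"dy":-3,"dz":0,"ax":0,"ay":0,"az":0},{"dx":1.1,"dy":-3,"dz":0,"ax":0,"ay":0,"az":0},{"dx":1.1,"dy":-3,"dz":0,"ax":0,"ay":0,"az":0},{"dx":1.1,"dy":-3,"dz":0,"ax":0,"ay":0,"az":0},{"dx":1.1,"dy":-3,"dz":0,"ax":0,"ay":0,"az":0},{"dx":1.1,"dy":-3,"dz":0,"ax":0,"ay":0,"az":0},{"dx":1.1,"dy":-3,"dz":0,"ax":0,"ay":0,"az":0},{"dx":1.1,"dy":-3,"dz":0,"ax":0,"ay":0,"az":0},{"dx":0.6,"dy":-1.6,"dz":0,"ax":0,"ay":0,"az":0},{"dx":0,"dy":0,"dz":0,"ax":0,"ay":0,"az":0},{"dx":0,"dy":0,"dz":0,"ax":0,"ay":0,"az":0}]'; python3 -m creep '[{"dx":0,"dy":0,"dz":-2,"ax":0,"ay":0,"az":0},{"dx":0,"dy":0,"dz":-3,"ax":0,"ay":0,"az":0},{"dx":0,"dy":0,"dz":-3,"ax":0,"ay":0,"az":0},{"dx":0,"dy":0,"dz":-3,"ax":0,"ay":0,"az":0},{"dx":0,"dy":0,"dz":-2.5,"ax":0,"ay":0,"az":0},{"dx":0,"dy":0,"dz":-1.5,"ax":0,"ay":0,"az":0},{"dx":0,"dy":0,"dz":-1,"ax":0,"ay":0,"az":0},{"dx":0,"dy":0,"dz":0,"ax":0,"ay":0,"az":0},{"dx":0,"dy":0,"dz":0,"ax":0,"ay":0,"az":0},{"dx":0,"dy":0,"dz":0,"ax":0,"ay":0,"az":0}]'; python3 st.py; python3 -m creep '[{"dx":0,"dy":0,"dz":0,"ax":0,"ay":0,"az":0},{"dx":0,"dy":0,"dz":0,"ax":0,"ay":0,"az":0},{"dx":0,"dy":0,"dz":0,"ax":0,"ay":0,"az":0},{"dx":0,"dy":0,"dz":0,"ax":0,"ay":0,"az":0},{"dx":0,"dy":0,"dz":0,"ax":0,"ay":0,"az":0},{"dx":0,"dy":0,"dz":0,"ax":0,"ay":0,"az":0}]' 3 25; python3 st.py
```

```text
clock: 51.85
position: [0.5759, -0.096, 0.1984]
ee_rot: [0.188, -3.135, -0.001]
force: [0.2, 0.7, 0.7]
finger_gap: 0.0799
clock: 52.68
position: [0.5771, -0.0948, 0.0402]
ee_rot: [-0.194, 3.133, -0.001]
force: [1.1, 0.3, 0.6]
finger_gap: 0.0799
t 52.68 pos [577.1 -94.8  40.2] jaw deg 97.07 z [ 2.2e-03 -5.0e-04 -1.0e+00] F [1.1 0.3 0.6] gap 79.9 q6 -1.99
clock: 53.18
position: [0.5765, -0.0952, 0.0391]
ee_rot: [-0.193, 3.135, -0.0]
force: [-1.9, 0.3, 3.2]
finger_gap: 0.0538
t 53.18 pos [576.5 -95.2  39.1] jaw deg 97.03 z [ 5.e-04 -1.e-04 -1.e+00] F [-1.9  0.3  3.2] gap 53.8 q6 -1.99
```

```bash
python3 -m creep '[{"dx":0,"dy":0,"dz":0.2,"ax":0,"ay":0,"az":0},{"dx":0,"dy":0,"dz":0.2,"ax":0,"ay":0,"az":0},{"dx":0,"dy":0.1,"dz":0,"ax":0,"ay":0,"az":0},{"dx":0,"dy":0.12,"dz":0,"ax":0,"ay":0,"az":0},{"dx":0,"dy":0,"dz":0,"ax":0,"ay":0,"az":0},{"dx":0,"dy":0,"dz":0,"ax":0,"ay":0,"az":0},{"dx":0,"dy":0,"dz":-0.2,"ax":0,"ay":0,"az":0},{"dx":0,"dy":0,"dz":-0.1,"ax":0,"ay":0,"az":0},{"dx":0,"dy":0,"dz":0,"ax":0,"ay":0,"az":0},{"dx":0,"dy":0,"dz":-0.1,"ax":0,"ay":0,"az":0},{"dx":0,"dy":0,"dz":0,"ax":0,"ay":0,"az":0},{"dx":0,"dy":0,"dz":0,"ax":0,"ay":0,"az":0}]'; python3 st.py
```

```text
clock: 54.18
position: [0.5763, -0.0929, 0.0391]
ee_rot: [-0.193, 3.136, 0.0]
force: [-2.4, 0.1, 3.0]
finger_gap: 0.0535
t 54.18 pos [576.3 -92.9  39.1] jaw deg 97.04 z [ 0.e+00  1.e-04 -1.e+00] F [-2.4  0.1  3. ] gap 53.5 q6 -1.98
```

```bash
python3 -m creep '[{"dx":0,"dy":0,"dz":0,"ax":0,"ay":0,"az":0},{"dx":0,"dy":0,"dz":0,"ax":0,"ay":0,"az":0},{"dx":0,"dy":0,"dz":0,"ax":0,"ay":0,"az":0},{"dx":0,"dy":0,"dz":0,"ax":0,"ay":0,"az":0},{"dx":0,"dy":0,"dz":1,"ax":0,"ay":0,"az":0},{"dx":0,"dy":0,"dz":2.5,"ax":0,"ay":0,"az":0},{"dx":0,"dy":0,"dz":2.5,"ax":0,"ay":0,"az":0},{"dx":0,"dy":0,"dz":2.5,"ax":0,"ay":0,"az":0},{"dx":0,"dy":0,"dz":1.5,"ax":0,"ay":0,"az":0},{"dx":-0.4,"dy":2.2,"dz":0,"ax":0,"ay":0,"az":0},{"dx":-0.4,"dy":3,"dz":0,"ax":0,"ay":0,"az":0},{"dx":-0.4,"dy":3,"dz":0,"ax":0,"ay":0,"az":0},{"dx":-0.2,"dy":2,"dz":0,"ax":0,"ay":0,"az":0},{"dx":0,"dy":0,"dz":0,"ax":0,"ay":0,"az":0},{"dx":0,"dy":0,"dz":0,"ax":0,"ay":0,"az":0},{"dx":0,"dy":0,"dz":0,"ax":0,"ay":0,"az":0}]' 8; python3 st.py; python3 m5.py 2
```

```text
clock: 55.52
position: [0.5626, 0.0086, 0.1393]
ee_rot: [-0.193, 3.135, -0.001]
force: [0.2, -0.1, -0.6]
finger_gap: 0.0801
t 55.52 pos [562.6   8.6 139.3] jaw deg 97.05 z [ 9.e-04 -4.e-04 -1.e+00] F [ 0.2 -0.1 -0.6] gap 80.1 q6 -1.81
jar ('scene', 'top') now-start mm [ 0.26 -1.44]
jar ('scene',) now-start mm [-0.04 -1.3 ]
jar ('top',) now-start mm [ 0.9  -0.68]
  ECC scene cc 0.986 shift px [-0.94 -0.52]
  ECC top cc 0.713 shift px [-0.21  0.88]
can ('scene', 'top') now-start mm [-0.16  0.33]
can ('scene',) now-start mm [ 0.42 -0.03]
can ('top',) now-start mm [-9.37 16.37]
  ECC scene cc 0.961 shift px [-0.54  0.18]
  ECC top cc 0.661 shift px [ 5.12 -7.22]
```

The can now agrees with the start within about 0.5 mm in the scene view; the top view is blocked by the arm. Now the jar, by +1.3 mm.

```bash
python3 -m creep '[{"dx":0,"dy":0,"dz":-2,"ax":0,"ay":0,"az":0},{"dx":0,"dy":0,"dz":-3,"ax":0,"ay":0,"az":0},{"dx":0,"dy":0,"dz":-2.5,"ax":0,"ay":0,"az":0},{"dx":0,"dy":0,"dz":-1.5,"ax":0,"ay":0,"az":0},{"dx":0,"dy":0,"dz":-1,"ax":0,"ay":0,"az":0},{"dx":0,"dy":0,"dz":0,"ax":0,"ay":0,"az":0},{"dx":0,"dy":0,"dz":0,"ax":0,"ay":0,"az":0},{"dx":0,"dy":0,"dz":0,"ax":0,"ay":0,"az":0}]'; python3 st.py; python3 -m creep '[{"dx":0,"dy":0,"dz":0,"ax":0,"ay":0,"az":0},{"dx":0,"dy":0,"dz":0,"ax":0,"ay":0,"az":0},{"dx":0,"dy":0,"dz":0,"ax":0,"ay":0,"az":0},{"dx":0,"dy":0,"dz":0,"ax":0,"ay":0,"az":0},{"dx":0,"dy":0,"dz":0,"ax":0,"ay":0,"az":0},{"dx":0,"dy":0,"dz":0,"ax":0,"ay":0,"az":0}]' 4 30; python3 st.py
```

```text
clock: 56.28
position: [0.5633, 0.0087, 0.0399]
ee_rot: [-0.192, 3.134, -0.0]
force: [-0.4, 0.2, -0.1]
finger_gap: 0.0795
t 56.28 pos [563.3   8.7  39.9] jaw deg 97.01 z [ 2.1e-03 -2.0e-04 -1.0e+00] F [-0.4  0.2 -0.1] gap 79.5 q6 -1.81
clock: 56.78
position: [0.5626, 0.0092, 0.0393]
ee_rot: [-0.193, 3.135, -0.0]
force: [-0.6, -0.1, 6.1]
finger_gap: 0.0599
t 56.78 pos [562.6   9.2  39.3] jaw deg 97.04 z [ 0.001  0.    -1.   ] F [-0.6 -0.1  6.1] gap 59.9 q6 -1.81
```

```bash
python3 -m creep '[{"dx":0,"dy":0,"dz":0.2,"ax":0,"ay":0,"az":0},{"dx":0,"dy":0,"dz":0.2,"ax":0,"ay":0,"az":0},{"dx":0,"dy":0.1,"dz":0,"ax":0,"ay":0,"az":0},{"dx":0,"dy":0.03,"dz":0,"ax":0,"ay":0,"az":0},{"dx":0,"dy":0,"dz":0,"ax":0,"ay":0,"az":0},{"dx":0,"dy":0,"dz":0,"ax":0,"ay":0,"az":0},{"dx":0,"dy":0,"dz":-0.2,"ax":0,"ay":0,"az":0},{"dx":0,"dy":0,"dz":-0.1,"ax":0,"ay":0,"az":0},{"dx":0,"dy":0,"dz":0,"ax":0,"ay":0,"az":0},{"dx":0,"dy":0,"dz":-0.1,"ax":0,"ay":0,"az":0},{"dx":0,"dy":0,"dz":0,"ax":0,"ay":0,"az":0},{"dx":0,"dy":0,"dz":0,"ax":0,"ay":0,"az":0}]'; python3 st.py
```

```text
clock: 57.78
position: [0.5623, 0.0104, 0.0394]
ee_rot: [-0.193, 3.135, 0.0]
force: [-3.2, -0.2, 5.1]
finger_gap: 0.0598
t 57.78 pos [562.3  10.4  39.4] jaw deg 97.03 z [ 2.e-04  1.e-04 -1.e+00] F [-3.2 -0.2  5.1] gap 59.8 q6 -1.81
```

```bash
python3 -m creep '[{"dx":0,"dy":0,"dz":0,"ax":0,"ay":0,"az":0},{"dx":0,"dy":0,"dz":0,"ax":0,"ay":0,"az":0},{"dx":0,"dy":0,"dz":0,"ax":0,"ay":0,"az":0},{"dx":0,"dy":0,"dz":0,"ax":0,"ay":0,"az":0},{"dx":0,"dy":0,"dz":1,"ax":0,"ay":0,"az":0},{"dx":0,"dy":0,"dz":2.5,"ax":0,"ay":0,"az":0},{"dx":0,"dy":0,"dz":2.5,"ax":0,"ay":0,"az":0},{"dx":0,"dy":0,"dz":2.5,"ax":0,"ay":0,"az":0},{"dx":0,"dy":0,"dz":2.5,"ax":0,"ay":0,"az":0},{"dx":0,"dy":0,"dz":2.5,"ax":0,"ay":0,"az":0},{"dx":0,"dy":0,"dz":2.5,"ax":0,"ay":0,"az":0}]' 8; python3 -m creep '[{"dx":-0.8,"dy":2,"dz":0,"ax":0,"ay":0,"az":0},{"dx":-1.3,"dy":3,"dz":0,"ax":0,"ay":0,"az":0},{"dx":-1.3,"dy":3,"dz":0,"ax":0,"ay":0,"az":0},{"dx":-1.3,"dy":3,"dz":0,"ax":0,"ay":0,"az":0},{"dx":-1.3,"dy":3,"dz":0,"ax":0,"ay":0,"az":0},{"dx":-1.3,"dy":3,"dz":0,"ax":0,"ay":0,"az":0},{"dx":-1.3,"dy":3,"dz":0,"ax":0,"ay":0,"az":0},{"dx":-1.3,"dy":3,"dz":0,"ax":0,"ay":0,"az":0},{"dx":-1.3,"dy":3,"dz":0,"ax":0,"ay":0,"az":0},{"dx":-1.3,"dy":3,"dz":0,"ax":0,"ay":0,"az":0},{"dx":-1.3,"dy":3,"dz":0,"ax":0,"ay":0,"az":0},{"dx":0,"dy":0,"dz":0,"ax":0,"ay":0,"az":0},{"dx":0,"dy":0,"dz":0,"ax":0,"ay":0,"az":0},{"dx":0,"dy":0,"dz":0,"ax":0,"ay":0,"az":0}]'; python3 st.py; python3 m5.py 2; python3 m3.py; python3 - <<'E'
import pickle,cv2
c=pickle.load(open("cams3.pkl","rb")); cv2.imwrite("pics/p_scene.png",c["scene"]["pixels"]);cv2.imwrite("pics/p_top.png",c["top"]["pixels"])
E
```

```text
clock: 58.7
position: [0.5622, 0.0105, 0.2008]
ee_rot: [-0.193, 3.135, -0.0]
force: [0.1, -0.3, 0.1]
finger_gap: 0.0799
clock: 59.87
position: [0.4244, 0.3301, 0.1991]
ee_rot: [-0.194, 3.135, -0.0]
force: [-0.8, -0.3, -0.1]
finger_gap: 0.0802
t 59.87 pos [424.4 330.1 199.1] jaw deg 97.07 z [ 5.e-04 -2.e-04 -1.e+00] F [-0.8 -0.3 -0.1] gap 80.2 q6 -1.18
jar ('scene', 'top') now-start mm [-0.93 -0.12]
jar ('scene',) now-start mm [-0.31  0.05]
jar ('top',) now-start mm [-1.7  -0.32]
  ECC scene cc 0.989 shift px [-0.15 -0.  ]
  ECC top cc 0.915 shift px [0.74 0.37]
can ('scene', 'top') now-start mm [-0.09 -0.08]
can ('scene',) now-start mm [ 0.36 -0.02]
can ('top',) now-start mm [-1.19 -0.24]
  ECC scene cc 0.978 shift px [ 0.37 -0.53]
  ECC top cc 0.944 shift px [-0.51 -0.71]
('scene', 'top') [ 0.4823 -0.3439  1.6579] {'scene': (169, 0.25), 'top': (172, 0.25)}
('scene',) [ 0.4806 -0.3443  1.6585] {'scene': (169, 0.25)}
('top',) [ 0.4833 -0.3435  1.6581] {'top': (172, 0.25)}
```

View pics/p_scene.png

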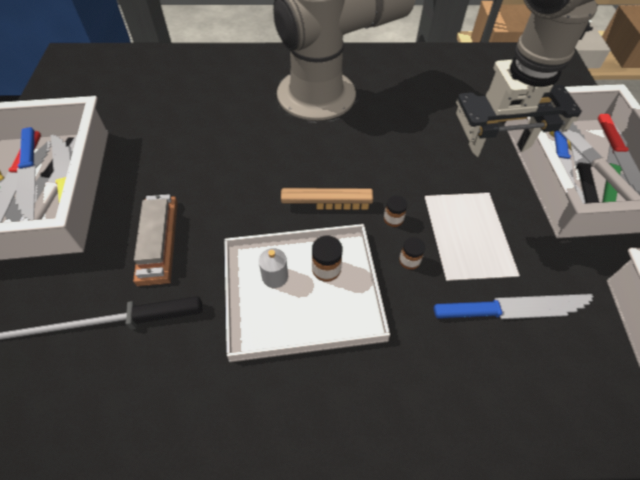

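View pics/p_top.png

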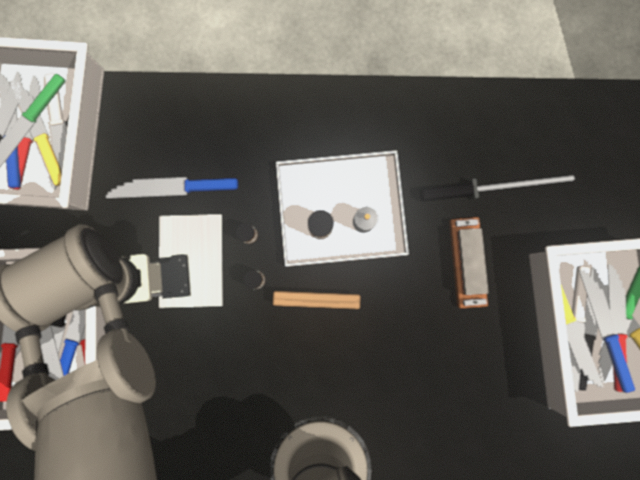

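In these last pictures the can (scene 273,268) and jar (327,258) stand upright at their start places. The stone is grey side up between the stops (156,235), the bystanders haven't moved, and the arm is clear. I'm handing the job in.

```bash
python3 -c "
from station import arm
print(arm.job_done())"
```

```text
the job is handed in; nothing more can be done
None
```

The job is done and handed in at about 60 s of the 118 s allowed; the simulator gave no verdict. The can and then the jar went to the plate, the stone went grey side up into the holder, and the jar and then the can went back upright in the tray.

**Corrections on the way:**
- **Stone:** the first placing was about 2.5 mm off centre, so I lifted it and shifted it before putting anything back.
- **Can and jar:** they came back about 2.2 mm and 1.3 mm off in y, so I lifted each slightly and shifted it.

**Last checks:**
- **Stone:** it is centred between the stops within about 1 mm and in line with them, with the yaw matching to within 0.1°. Both cameras agree.
- **Can and jar:** in the fit over both cameras, the can is within 0.1 mm and the jar within 1 mm of where they started.
- **Disagreement:** the top camera alone puts the jar 1.7 mm and the can 1.2 mm short in x. The scene camera shows under 0.4 mm for both. The stone and its shadow, no longer behind them, may be upsetting the top view's outline, so I left it.
- **Everything else:** the bystanders and the two small jars show no visible movement. The force readings I took stayed under 10 N, and the gripper is clear of everything.

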